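# Empty the pot capper's catch tray

### The arm

A 6-joint arm with a two-finger parallel gripper is mounted at the origin on the work surface. World frame = base frame: x ahead of the robot, y to its left, z up, the work surface at z = 0. Lengths are in m, angles in rad, forces in N, time in s.
With the tool pointing down it reaches from about 0.35 to 1 m from the base axis. Payload 7.1 kg.
Tool frame: the origin (TCP) lies midway between the tips of the shut fingers; the grasp point (between the pads) lies r.grip_point_offset behind it (r.grip_point_offset is the distance from the TCP to the grasp point, in m); y points along the fingers, x is the direction in which the jaws open and shut, and the axes are right-handed (so a half turn about y gives the same grasp; the last joint's range is limited). The gripper opens to 85 mm and grips with 20 to 120 N. Pads are 22 mm wide; open, the fingers measure 114 mm over their backs; the gripper's body (76 mm by 85 mm) begins 54 mm behind the grasp point. The pads swing forward as they close: fully open they stand 13 mm farther back than shut.
Start: joints at [-1.192, 0.423, 1.63, -0, 1.089, -0.019], TCP at [0.242, -0.576, 0.231] pointing down, gripper open.
Joint ranges: [-3, 3], [-0.9, 2.11], [0.09, 2.58], [-1.31, 4.45], [0.11, 2.69], [-2.54, 2.54]. Speed limits (rad/s): [2.39, 2.39, 3.01, 3.14, 3.14, 3.14].

### API

Orientations are given as a rotation vector (axis times angle).
In Python, from plant import r gives the robot as it stands.
- The arm moves only by the tool arm_command, never from a script. Its argument "commands" is a list of rows, each a list of 7 numbers: the opening, from -1 (shut) to 1 (fully open), so that 0 is half open, then the shift along the tool's x, y, z in m, then the turn, a rotation vector about the tool's x, y, z in degrees. A call has 1 to 20 rows; each row shifts and turns the commanded pose from where the row before left it, along the tool's axes as they then stand; what a row does not reach is not made up. A row lasts 1/10 s, in which the tool goes at most 50 mm and 8.59 degrees, less where a joint would pass 70% of its speed; a pose out of reach is approached as far as the arm can. A call with a gripper value outside its range is refused whole. The fingers move at their own pace and stop on an object; "newtons" is the grip in N (left out, the last holds). Time passes only in rows, so rows that do not move let the fingers close. It gives the time, the measured TCP pose, the force and the opening at its end, in the units of the state.
- r.read_state(): the state, without advancing time (a new reading comes with each control period).
- r.capture(name): name is "side" or "top" or "wrist"; returns a dict with "img" (420x560x3 uint8, red, green, blue), "camera_matrix" (3x3 intrinsics, pixels), "camera_from_world" (4x4, takes a point from world to camera coordinates). Camera axes: x right, y up, looking along -z (the intrinsics and any distortion apply to the point x, -y, -z); pixel columns grow to the right and rows downward; lengths in m; the calibration is good to about 2 mm. The wrist camera is an equidistant fisheye: a pixel r from the principal point sees the ray r / f radians off the axis. A picture is of the moment at which its call begins. There is no depth.
- r.close_job(): hands the job in, once; it reports no verdict.
Trained networks look in a picture, given as the dict that the camera call returned (one of the last four; its "shot" number tells which), for a name from the list of things; names that differ only in an ending like _2 or _b are one class to them, and where a whole thing is asked for, a point or a joint stands for the part that bears it (a point fixed in the world has none). Each returns a list of dicts, best first, with "p" (0 to 1); they miss things now and then, are a little off and sometimes report something else, mostly with a low value. They report only what shows in the picture. A call takes as long as a camera call.
- r.regions_of(picture, thing): "region" (420x560 bool, what is visible of it) and "rect" ([left, top, right, bottom] in pixels, round what is visible of it).
The state is a dict: "time": time; "q": joint angles; "qd": joint speeds; "effort": joint torques, N m; "position": TCP position; "ee_rot": TCP orientation; "contact_force": force on the tool from outside, world axes, zero at the start; "wrist_torque": the same for the moment, N m; "opening": opening from 0.0 (shut) to 1.0 (fully open).
Only numpy, scipy, OpenCV 4.12 (cv2) and the standard library are available. Lean on these libraries where they do the work, as an engineer would, in place of code of your own. Each camera call takes 0.05 s, during which the arm holds its last target.

### The job

Collect the two capped pots from the capping machine's sloping catch tray and set them down gently, standing upright, in the grey tote beside the pot already packed there; leave the pot that came out without its cap where it is in the tray. Once both are in the tote, press the machine's white tray-emptied button fully down, and do not disturb the packed pot or the other things on the bench.

Things in the scene. Friction and masses are not known exactly. Their poses are not given: they have to be found in the camera images.
- machine: white bench-top capping machine, fixed. Origin: on the bench (z = 0) below the row of pots; x points from the catch tray into the machine, y along the row, z up. Housing from x = 115 to 315 mm, 340 mm wide (y), 180 mm high, hopper on top to 240 mm. Grey button box 100 x 70 x 55 mm centred at (-80, -215) mm.
- tray_mid (a point): point on the steel catch tray's floor, 70 mm above the machine's origin, axes as the machine's. Tray 280 mm wide (y), falls to -x at 28 degrees; 14 mm lip 25 mm downhill, 14 mm side walls. Two 10 mm ribs at y = -42 and 42 make three lanes at y = -85, 0, 85 mm. In each a pot stands square on the slope against the lip: it leans 28 degrees to -x.
- bar_mid (a point): centre of the counting bar over the tray: aluminium, 14 mm square, 300 mm long along the machine's y, sensors to 15 mm below this point, 235 mm above the bench, 24 mm to -x of tray_mid; arms at y = -144 and 144 mm carry it back to the machine. A gripper pointing straight down does not fit under it; one tilted like the pots does.
- pot_a: round screw-capped specimen pot, 48 mm diameter, 60 mm high, about 0.13 kg, frosted plastic with a flat white cap (top 14 mm, closed top). Origin: centre of its underside; z runs along its axis to the cap. In one of the three lanes (any).
- pot_b: round screw-capped specimen pot, 48 mm diameter, 60 mm high, about 0.13 kg, frosted plastic with a flat white cap (top 14 mm, closed top). Origin: centre of its underside; z runs along its axis to the cap. In another of the three lanes.
- open_pot: the pot without a cap: open round pot, 48 mm diameter, 46 mm high, 3 mm wall, in the remaining lane. Origin: centre of its underside; z along its axis. To be left in place.
- tote: grey open plastic tote, 180 x 300 x 55 mm outside (x, y, z), walls and floor 5 mm, fixed. Origin: centre of its underside on the bench; y along its length.
- packed_pot: round screw-capped specimen pot, 48 mm diameter, 60 mm high, about 0.13 kg, frosted plastic with a flat white cap (top 14 mm, closed top). Origin: centre of its underside; z runs along its axis to the cap. Already standing in the tote; to be left in place.
- ack (a joint): travel of the white tray-emptied button, 0 up to 0.006 m fully down, sprung (about 5 N fully down)
- ack_top (a point): centre of the top of that round button (28 mm diameter) when up; press straight down
- jar_1: bystander: large red-capped jar, 68 mm diameter, 95 mm high, origin under its centre
- jar_2: bystander: another such jar
- loose_cap: bystander: red jar cap lying on the bench, 66 mm diameter, 18 mm high, origin under its centre
- forceps: bystander: steel forceps lying on the bench, about 135 mm long along x, 12 mm wide, 6 mm high

How it is judged:
By the outcome, as a careful person would: the job done as asked, in the order asked, and still so for the second after the job is handed in, with the robot touching nothing.
It also fails if it takes over 72 s, if anything falls off the work surface, if the arm or the gripper's body presses on something with over 40 N, if the wrist force passes 120 N, or if a joint passes its speed limit or range.

## Working session

There is one attempt and no reset: what is moved stays moved. The work goes in short steps, Python scripts to look and compute and a tool call to move; the robot and the scene stay as the last step left them, time stands still between calls to the robot, and variables do not carry over. Pictures are saved under pics/ and viewed, and the job is handed in when it is done.

Besides the shell and the picture viewer there is one more tool, called after "Emit:" as name(argument=value, ...), one argument or row to a line, values as JSON. arm_command: Moves the arm, as the interface text tells. Its arguments: {"type":"object","properties":{"commands":{"type":"array","items":{"type":"array","items":{"type":"number"}}},"newtons":{"type":"number"}},"required":["commands"]}

```bash
ls; mkdir -p pics
python3 - <<'E'
from plant import r
import cv2
s=r.read_state()
for k,v in s.items(): print(k,v)
print(r.grip_point_offset)
for n in ["side","top","wrist"]:
    c=r.capture(n); cv2.imwrite(f"pics/{n}0.png",c["img"][:,:,::-1]); print(n,c["camera_matrix"].tolist(),c["camera_from_world"].round(4).tolist(),[k for k in c])
E
```

```text
pics
time 0.0
q [-1.19201282e+00  4.23858570e-01  1.63069818e+00  6.62365370e-06
  1.08859422e+00 -1.89917259e-02]
qd [-1.35123371e-03 -1.56498706e-03  7.04974054e-04 -2.07520922e-03
  1.75778850e-03  8.02132710e-05]
effort [-3.90384172e-03 -5.57395327e+01 -2.81747228e+01 -2.19446506e-04
  7.34333211e-03  2.46849999e-05]
position [ 0.24193152 -0.57567862  0.2305314 ]
ee_rot [-1.37060959  0.9123317  -0.91022756]
contact_force [-0.48073246 -0.66154377  0.82212162]
wrist_torque [ 0.01932723 -0.05843976 -0.02383945]
opening 1.0016623621500294
0.0187
side [[476.4876323592349, 0.0, 279.1817818321083], [0.0, 476.4876323592349, 209.4099378347455], [0.0, 0.0, 1.0]] [[-0.7114, -0.7028, -0.0051, 0.4447], [0.4127, -0.4236, 0.8064, -0.3731], [-0.5689, 0.5716, 0.5913, -0.9585], [0.0, 0.0, 0.0, 1.0]] ['img', 'camera_matrix', 'camera_from_world', 'shot']
top [[544.9958954850418, 0.0, 274.1693754539884], [0.0, 544.9958954850418, 203.95235339208807], [0.0, 0.0, 1.0]] [[0.0041, -1.0, 0.0031, 0.0266], [0.9978, 0.0043, 0.0664, -0.5787], [-0.0664, 0.0028, 0.9978, -1.2307], [0.0, 0.0, 0.0, 1.0]] ['img', 'camera_matrix', 'camera_from_world', 'shot']
wrist [[325.19226210127806, 0.0, 274.4199153782937], [0.0, 325.19226210127806, 208.3008074171327], [0.0, 0.0, 1.0]] [[0.3878, -0.9217, -0.0013, -0.6243], [0.8841, 0.3724, -0.2824, 0.0371], [0.2608, 0.1084, 0.9593, -0.3784], [0.0, 0.0, 0.0, 1.0]] ['img', 'camera_matrix', 'camera_from_world', 'shot']
```

View pics/side0.png

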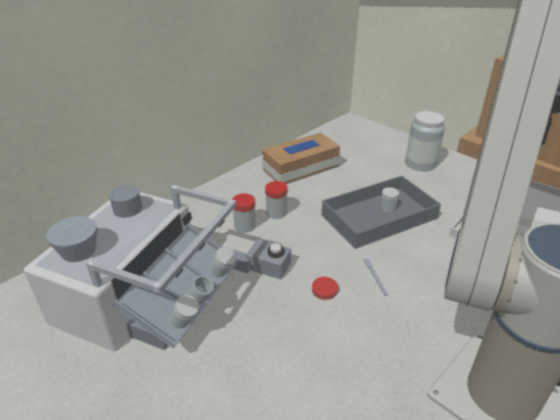

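View pics/top0.png

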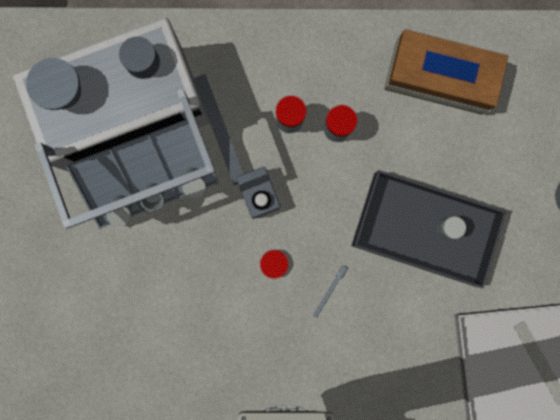

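View pics/wrist0.png

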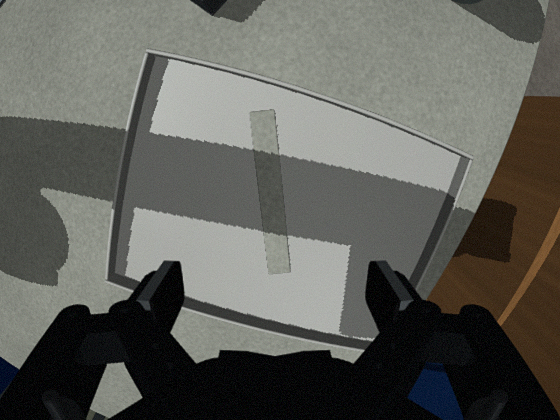

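Run:
```python
from plant import r
from scipy.spatial.transform import Rotation as R
s=r.read_state(); print(R.from_rotvec(s['ee_rot']).as_matrix().round(3))
for n in ["side","top"]:
    c=r.capture(n)
    for t in ["machine","pot_a","open_pot","tote","packed_pot","ack","jar_1","loose_cap","forceps"]:
        for d in r.regions_of(c,t): print(n,t,round(d["p"],2),d["rect"],d["region"].sum())
```

```text
[[ 0.387 -0.     0.922]
 [-0.922  0.001  0.387]
 [-0.001 -1.     0.   ]]
side machine 0.91 [23.3, 184.9, 290.8, 350.5] 23677
side machine 0.56 [269.9, 244.4, 277.4, 252.7] 51
side pot_a 0.74 [208.4, 246.9, 239.0, 277.7] 581
side pot_a 0.66 [166.6, 294.1, 198.7, 327.1] 694
side open_pot 0.95 [185.8, 277.9, 212.5, 299.4] 486
side tote 0.81 [321.7, 173.3, 441.4, 249.4] 4923
side packed_pot 0.94 [382.9, 188.3, 399.3, 214.5] 388
side ack 0.44 [270.3, 246.7, 279.9, 253.8] 57
side jar_1 0.83 [232.0, 195.4, 259.4, 233.2] 806
side jar_1 0.78 [263.3, 181.6, 289.2, 220.9] 780
side loose_cap 0.84 [312.7, 277.8, 338.9, 299.7] 511
side loose_cap 0.45 [363.6, 259.1, 386.6, 297.3] 151
side forceps 0.68 [363.1, 260.0, 387.7, 299.3] 176
top machine 0.95 [14.2, 19.1, 280.9, 227.8] 29390
top machine 0.27 [263.7, 249.8, 292.5, 277.2] 646
top pot_a 0.94 [184.6, 170.0, 205.3, 196.5] 413
top pot_a 0.8 [107.4, 195.3, 131.1, 225.4] 385
top tote 0.89 [354.1, 167.4, 507.9, 291.3] 10825
top packed_pot 0.79 [433.6, 214.9, 467.9, 237.0] 558
top ack 0.71 [255.3, 188.9, 266.0, 205.2] 132
top jar_1 0.93 [276.6, 91.4, 308.7, 134.2] 944
top jar_1 0.76 [325.6, 104.2, 360.6, 139.2] 914
top loose_cap 0.89 [260.5, 250.2, 288.9, 275.8] 626
top loose_cap 0.16 [184.2, 168.1, 205.5, 196.6] 403
top forceps 0.74 [316.1, 268.2, 345.8, 315.0] 212
top forceps 0.38 [183.4, 167.2, 205.5, 197.2] 398
```

Run:
```python
import cv2
a=cv2.imread("pics/top0.png"); cv2.imwrite("pics/topz.png",cv2.resize(a[10:240,5:295],None,fx=2.6,fy=2.6,interpolation=cv2.INTER_CUBIC))
cv2.imwrite("pics/topt.png",cv2.resize(a[150:300,340:520],None,fx=4,fy=4,interpolation=cv2.INTER_CUBIC))
a=cv2.imread("pics/side0.png"); cv2.imwrite("pics/sidez.png",cv2.resize(a[170:350,20:300],None,fx=2.8,fy=2.8,interpolation=cv2.INTER_CUBIC))
```

```text
(no output)
```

View pics/topz.png

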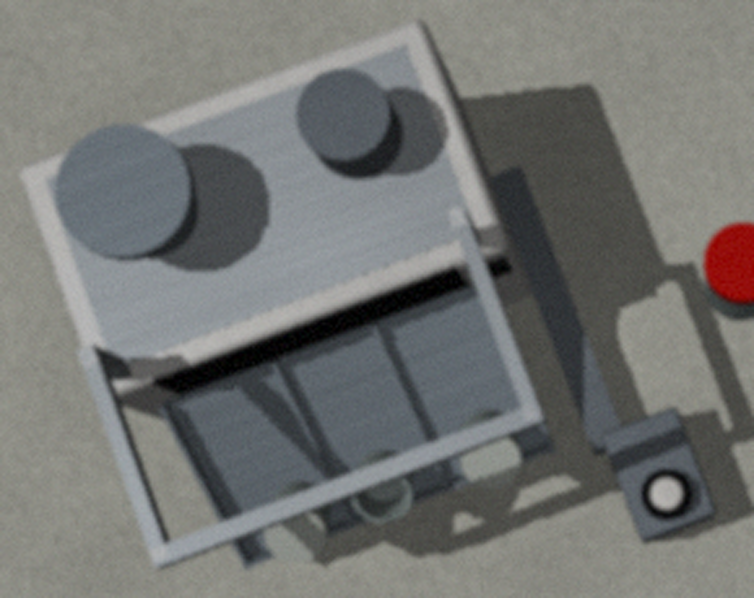

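View pics/sidez.png

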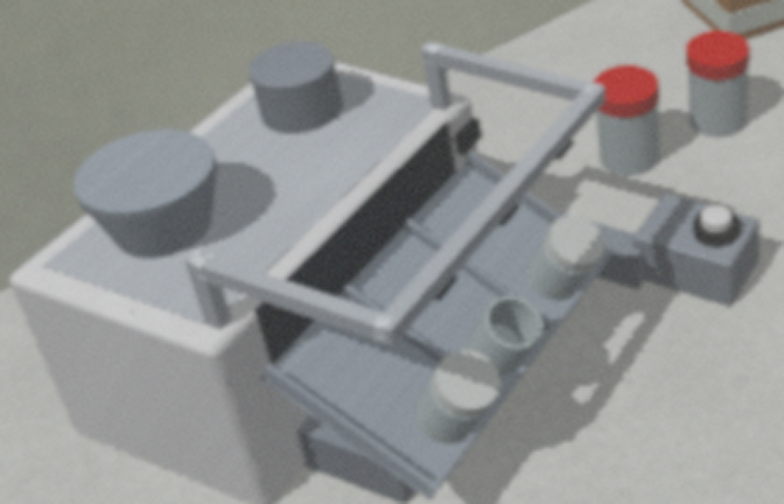

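View pics/topt.png

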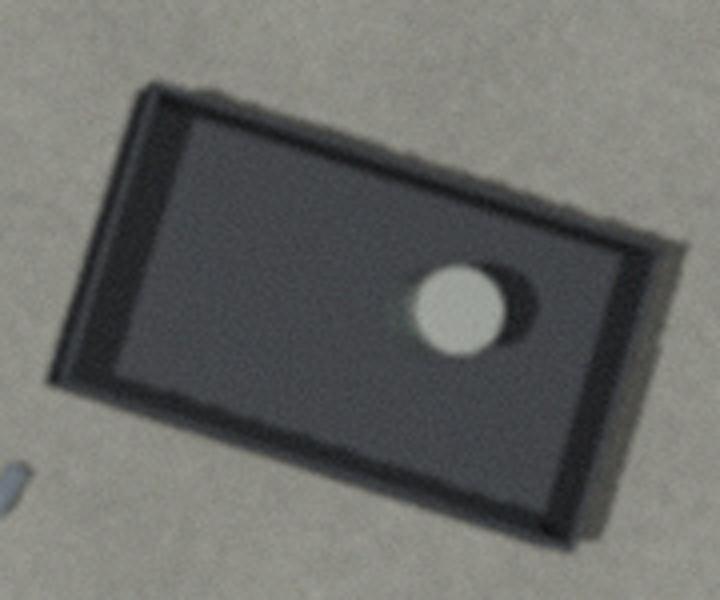

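```bash
cat > h.py <<'E'
import numpy as np, json
from scipy.optimize import least_squares
from scipy.spatial.transform import Rotation as R
CAM={
"side":(np.array([[476.4876323592349,0,279.1817818321083],[0,476.4876323592349,209.4099378347455],[0,0,1]]),None),
"top":(np.array([[544.9958954850418,0,274.1693754539884],[0,544.9958954850418,203.95235339208807],[0,0,1]]),None)}
def proj(c,P):
    K,T=c["camera_matrix"],c["camera_from_world"]; P=np.atleast_2d(P)
    p=P@T[:3,:3].T+T[:3,3]; p=p*[1,-1,-1]
    return np.c_[K[0,0]*p[:,0]/p[:,2]+K[0,2],K[1,1]*p[:,1]/p[:,2]+K[1,2]]
def projf(c,P):
    K,T=c["camera_matrix"],c["camera_from_world"]; P=np.atleast_2d(P)
    p=P@T[:3,:3].T+T[:3,3]; p=p*[1,-1,-1]
    rr=np.hypot(p[:,0],p[:,1]); th=np.arctan2(rr,p[:,2]); s=np.where(rr>1e-9,K[0,0]*th/np.maximum(rr,1e-9),0)
    return np.c_[p[:,0]*s+K[0,2],p[:,1]*s+K[1,2]]
def w(pose,P):
    x,y,a=pose; P=np.atleast_2d(P); c,s=np.cos(a),np.sin(a)
    return np.c_[x+c*P[:,0]-s*P[:,1],y+s*P[:,0]+c*P[:,1],P[:,2]]
E
python3 - <<'E'
from h import *
from plant import r
t=r.capture("top"); s=r.capture("side")
T=lambda u,v:(u/2.6+5-.3,v/2.6+10-.3); S=lambda u,v:(u/2.8+20-.3,v/2.8+170-.3); O=lambda u,v:(u/4+340-.4,v/4+150-.4)
obs=[(t,T(22,173),(.315,.17,.18)),(t,T(418,22),(.315,-.17,.18)),(t,T(157,566),(-.031,.15,.242)),(t,T(540,415),(-.031,-.15,.242)),
(s,S(12,278),(.315,.17,.18)),(s,S(215,355),(.115,.17,.18)),(s,S(605,90),(-.031,-.15,.242)),(s,S(385,330),(-.031,.15,.242))]
def f(p): 
    return np.concatenate([ (proj(c,w(p[:3],P))-uv).ravel() for c,uv,P in obs]+[(proj(t,w(p[:3],(p[4],p[5],p[3])))-T(666,492)).ravel(),(proj(s,w(p[:3],(p[4],p[5],p[3])))-S(716,214)).ravel()])
q=least_squares(f,[.8,.3,.35,.07,-.08,-.215],loss="soft_l1"); print(q.x.round(4)); print(f(q.x).reshape(-1,2).round(1))
m=q.x[:3]; print("button",w(m,(q.x[4],q.x[5],q.x[3])))
# tote
ob=[(t,O(150,83),(.09,.15,.055)),(t,O(658,243),(.09,-.15,.055)),(t,O(575,552),(-.09,-.15,.055)),(t,O(50,382),(-.09,.15,.055))]
g=lambda p:np.concatenate([(proj(c,w(p,P))-uv).ravel() for c,uv,P in ob])
q2=least_squares(g,[.55,-.25,-.3]); print("tote",q2.x.round(4),g(q2.x).round(1))
# packed: cap top
k=lambda p:(proj(t,[[p[0],p[1],.065]])-O(459,310)).ravel()
q3=least_squares(k,[.5,-.3]); print("packed",q3.x, "side pred",proj(s,[[*q3.x,.065]]))
tp=q2.x; d=q3.x-tp[:2]; c,sn=np.cos(tp[2]),np.sin(tp[2]); print("in tote",c*d[0]+sn*d[1],-sn*d[0]+c*d[1])
# pots predicted
n=np.array([-np.sin(np.radians(28)),0,np.cos(np.radians(28))]); dn=np.array([-np.cos(np.radians(28)),0,-np.sin(np.radians(28))])
import cv2
ti=t["img"][:,:,::-1].copy(); si=s["img"][:,:,::-1].copy()
for y in (-.085,0,.085):
    base=np.array([0,y,.07])+dn*0.001
    for h in (0,.06 if y else .046):
        ang=np.linspace(0,2*np.pi,40); ring=base+n*h+.024*(np.cos(ang)[:,None]*np.array([0,1,0])+np.sin(ang)[:,None]*dn)
        for c,im in((t,ti),(s,si)):
            cv2.polylines(im,[np.round(proj(c,w(m,ring))*16).astype(int)],True,(0,0,255),1,cv2.LINE_AA,4)
a=cv2.resize(ti[100:250,50:300],None,fx=3,fy=3); b=cv2.resize(si[170:350,100:300],None,fx=3,fy=3)
cv2.imwrite("pics/ovt.png",a);cv2.imwrite("pics/ovs.png",b)
for nme in("jar_1","loose_cap"):
    for d in r.regions_of(t,nme)[:2]:
        rc=d["rect"];uv=((rc[0]+rc[2])/2,(rc[1]+rc[3])/2);z=.09 if nme=="jar_1" else .018
        print(nme,least_squares(lambda p:(proj(t,[[p[0],p[1],z]])-uv).ravel(),[.5,0]).x)
E
```

```text
[ 0.5982  0.2929  0.3725  0.078  -0.0984 -0.2143]
[[-3.1 -2.3]
 [ 2.  -2.9]
 [ 0.2  1.8]
 [ 2.6  2.7]
 [-3.9  0. ]
 [-0.8  0.1]
 [-0.4 -0.9]
 [ 1.8  0.9]
 [ 0.4  0.5]
 [-0.9 -0.1]]
button [[0.58453914 0.05746528 0.07803416]]
tote [ 0.5239 -0.3154 -0.3063] [-0.6 -1.   1.  -0.1 -0.9  0.1  0.6  1. ]
packed [ 0.52613366 -0.36836362] side pred [[388.80369182 191.92148475]]
in tote 0.01809503488516009 -0.04979708018957286
jar_1 [ 0.74954236 -0.11486454]
jar_1 [ 0.77493661 -0.00738919]
loose_cap [0.44145729 0.02500734]
loose_cap [ 0.5230862  -0.32802758]
```

View pics/ovt.png

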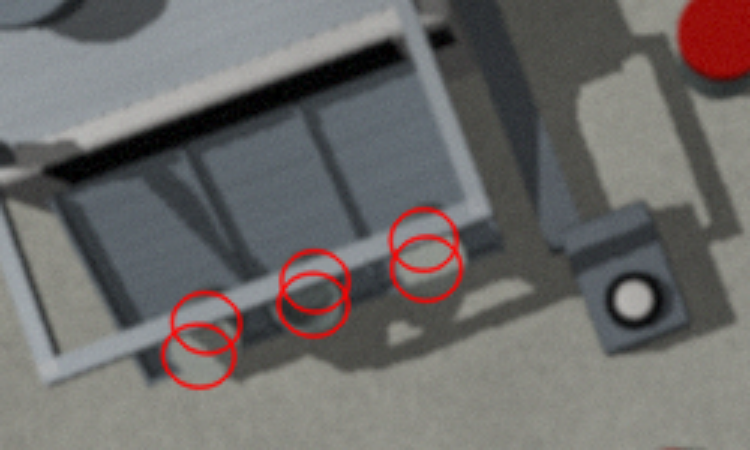

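View pics/ovs.png

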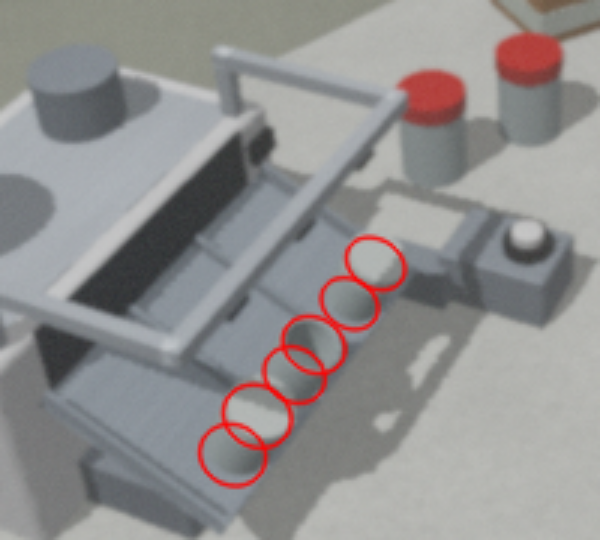

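```bash
cat > wf.py <<'E'
from h import *
import cv2
def wire(c,im,m,f=proj):
    L=[]
    def box(x0,x1,y0,y1,z0,z1):
        v=[(x,y,z) for x in(x0,x1) for y in(y0,y1) for z in(z0,z1)]
        for i in range(8):
            for j in range(i):
                if sum(a!=b for a,b in zip(v[i],v[j]))==1: L.append((v[i],v[j]))
    box(.115,.315,-.17,.17,0,.18); box(-.031,-.017,-.15,.15,.228,.242); box(-.13,-.03,-.25,-.18,0,.055)
    k=np.radians(28); 
    P=lambda d,y,h=0:(-np.cos(k)*d-np.sin(k)*h,y,.07-np.sin(k)*d+np.cos(k)*h)
    L+= [(P(.025,-.14),P(.025,.14)),(P(.025,-.14,.014),P(.025,.14,.014))]
    for y in(-.14,.14): L.append((P(.025,y,.014),P(-.12,y,.014)))
    for y in(-.042,.042): L.append((P(.025,y,.01),P(-.12,y,.01)))
    for y in(-.085,0,.085):
        a=np.linspace(0,2*np.pi,25)
        for h in (0,.06 if y else .046):
            ps=[P(.001-.024*np.sin(t)*1,y+.024*np.cos(t),h) for t in a]; L+=list(zip(ps[:-1],ps[1:]))
    for a,b in L:
        t=np.linspace(0,1,12)[:,None]; ps=np.array(a)*(1-t)+np.array(b)*t
        cv2.polylines(im,[np.round((f(c,w(m,ps)))*16).astype(int)],False,(0,0,255),1,cv2.LINE_AA,4)
E
cat > ov.py <<'E'
import sys
from wf import *
from plant import r
m=[float(v) for v in sys.argv[1:4]]
for n,(a,b,c,d) in dict(top=(10,240,5,295),side=(170,350,20,300)).items():
    k=r.capture(n); im=cv2.resize(np.ascontiguousarray(k["img"][:,:,::-1]),None,fx=2.7,fy=2.7,interpolation=cv2.INTER_CUBIC)
    k2=dict(k); K=k["camera_matrix"].copy(); K[:2]*=2.7; K[:2,2]+=.85; k2["camera_matrix"]=K
    wire(k2,im,m); cv2.imwrite(f"pics/w{n}{sys.argv[4]}.png",im[int(a*2.7):int(b*2.7),int(c*2.7):int(d*2.7)])
E
python3 ov.py 0.5982 0.2929 0.3725 1
```

```text
(no output)
```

View pics/wtop1.png

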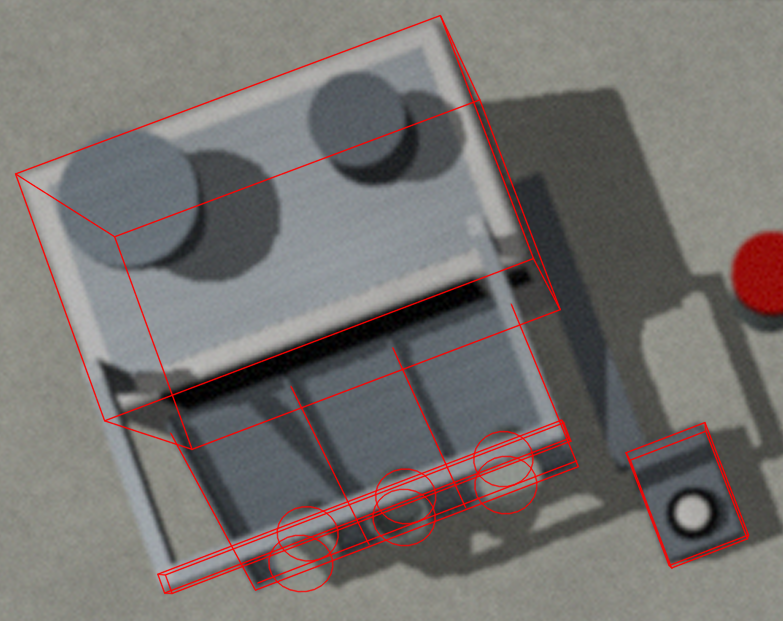

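View pics/wside1.png

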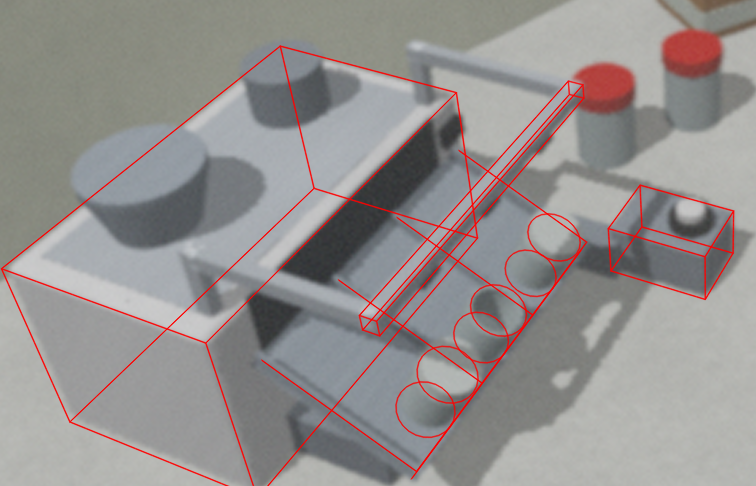

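```bash
cat >> h.py <<'E'
M=[0.5995,0.2935,0.3725]; TOTE=[0.5239,-0.3154,-0.3063]; OFF=.0187
def Rz(a): return R.from_euler('z',a).as_matrix()
def Rtray(t,M=M): # tool axes in world
    t=np.radians(t); y=np.array([np.sin(t),0,-np.cos(t)]); x=np.array([0,1.,0]); return Rz(M[2])@np.c_[x,y,np.cross(x,y)]
def grasp(y,h,t=36,back=0,M=M):
    k=np.radians(28); G=np.array([-.0009-np.sin(k)*h,y,.07+np.cos(k)*h-.0005]); Rt=Rtray(t,M)
    return w(M,G)[0]+Rt[:,1]*(OFF-back),Rt
def delta(s,p,Rt):
    Rc=R.from_rotvec(s["ee_rot"]).as_matrix(); rv=R.from_matrix(Rc.T@Rt).as_rotvec()*180/np.pi
    print("shift tool mm",(Rc.T@(np.asarray(p)-s["position"])*1000).round(1),"| world mm",((p-s["position"])*1000).round(1),"| rot deg",rv.round(2),"target",np.round(p,4))
E
python3 - <<'E'
from h import *
from plant import r
s=r.read_state()
for y in(-.085,.085):
    for b in(0,.12): delta(s,*grasp(y,.036,36,b))
E
```

```text
shift tool mm [-578.6  145.2  657.4] | world mm [ 382.   788.  -145.2] | rot deg [  -0.7  -169.88  -55.2 ] target [0.6241 0.2119 0.0862]
shift tool mm [-580.3   48.1  586.9] | world mm [316.3 762.4 -48.1] | rot deg [  -0.7  -169.88  -55.2 ] target [0.5584 0.1862 0.1832]
shift tool mm [-748.5  145.2  661.7] | world mm [ 320.1  946.4 -145.2] | rot deg [  -0.7  -169.88  -55.2 ] target [0.5622 0.3702 0.0862]
shift tool mm [-750.3   48.1  591.2] | world mm [254.4 920.7 -48.1] | rot deg [  -0.7  -169.88  -55.2 ] target [0.4965 0.3445 0.1832]
```

Emit:
arm_command(
  commands=[
    [0.4,0,-0.04,0,0,0,0],
    [0.4,0,-0.04,0,0,0,0],
    [0.4,0,-0.04,0,0,0,0],
    [0.4,-0.034,0,0.028,0,0,0],
    [0.4,-0.034,0,0.028,0,0,0],
    [0.4,-0.034,0,0.028,0,0,0],
    [0.4,-0.034,0,0.028,0,0,0],
    [0.4,-0.034,0,0.028,0,0,0],
    [0.4,-0.034,0,0.028,0,0,0],
    [0.4,-0.034,0,0.028,0,0,0],
    [0.4,-0.034,0,0.028,0,0,0],
    [0.4,-0.034,0,0.028,0,0,0],
    [0.4,-0.034,0,0.028,0,0,0],
    [0.4,-0.034,0,0.028,0,0,0],
    [0.4,-0.034,0,0.028,0,0,0],
    [0.4,-0.034,0,0.028,0,0,0],
    [0.4,-0.034,0,0.028,0,0,0],
    [0.4,-0.034,0,0.028,0,0,0],
    [0.4,-0.034,0,0.028,0,0,0],
  ],
  newtons=30,
)

```text
time: 3.35
position: [0.4446, 0.1009, 0.3516]
ee_rot: [-1.371, 0.911, -0.912]
contact_force: [0.7, -0.9, -0.1]
opening: 0.697
```

Run:
```python
from h import *
from plant import r
s=r.read_state(); print(s['time'],s["position"],s["q"].round(3) if hasattr(s["q"],'round') else s["q"],s["opening"])
delta(s,*grasp(-.085,.036,36,.12))
```

```text
3.35 [0.44457038 0.10085419 0.35161612] [ 0.197  0.032  1.851 -0.     1.258  1.37 ] 0.6973187573766602
shift tool mm [-34.6 168.5 137.9] | world mm [ 113.8   85.3 -168.4] | rot deg [  -0.69 -169.88  -55.12] target [0.5584 0.1862 0.1832]
```

Emit:
arm_command(
  commands=[
    [0.4,0,0,0,0,-8.5,0],
    [0.4,0,0,0,0,-8.5,0],
    [0.4,0,0,0,0,-8.5,0],
    [0.4,0,0,0,0,-8.5,0],
    [0.4,0,0,0,0,-8.5,0],
    [0.4,0,0,0,0,-8.5,0],
    [0.4,0,0,0,0,-8.5,0],
    [0.4,0,0,0,0,-8.5,0],
    [0.4,0,0,0,0,-8.5,0],
    [0.4,0,0,0,0,-8.5,0],
    [0.4,0,0,0,0,-8.5,0],
    [0.4,0,0,0,0,-8.5,0],
    [0.4,0,0,0,0,-8.5,0],
    [0.4,0,0,0,0,-8.5,0],
    [0.4,0,0,0,0,-8.5,0],
    [0.4,0,0,0,0,-8.5,0],
    [0.4,0,0,0,0,-8.5,0],
    [0.4,0,0,0,0,-8.5,0],
    [0.4,0,0,0,0,-8.5,0],
    [0.4,0,0,0,0,-8.5,0],
  ],
)

```text
time: 5.35
position: [0.4444, 0.0989, 0.3514]
ee_rot: [-1.092, -1.376, 1.376]
contact_force: [-0.1, 0.0, -0.8]
opening: 0.7
```

Emit:
arm_command(
  commands=[
    [0.4,0,0,0,0,-8.5,0],
    [0.4,0,0,0,-7.2,0,0],
    [0.4,0,0,0,-7.2,0,0],
    [0.4,0,0,0,-7.2,0,0],
    [0.4,0,0,0,-7.2,0,0],
    [0.4,0,0,0,-7.2,0,0],
    [0.4,0,0,0,0,0,0],
  ],
)

```text
time: 6.05
position: [0.4411, 0.0982, 0.349]
ee_rot: [-1.363, -1.994, 1.018]
contact_force: [-1.1, -0.0, -0.3]
opening: 0.696
```

Run:
```python
from h import *
from plant import r
s=r.read_state(); print(s['time'],s["position"],s["q"],s["opening"])
delta(s,*grasp(-.085,.036,36,.12))
delta(s,*grasp(-.085,.036,36,.08))
```

```text
6.05 [0.44111896 0.09815563 0.34903073] [ 0.07965562 -0.23998075  2.22571364  0.31666524  0.57334373 -2.07669822] 0.695976128453631
shift tool mm [ 39.4 217.1 -17.3] | world mm [ 117.3   88.  -165.8] | rot deg [-0.13 -0.14 -0.01] target [0.5584 0.1862 0.1832]
shift tool mm [ 39.4 257.1 -17.4] | world mm [ 139.2   96.6 -198.2] | rot deg [-0.13 -0.14 -0.01] target [0.5803 0.1947 0.1509]
```

Emit:
arm_command(
  commands=[
    [0.4,0.0066,0.036,-0.0029,0,0,0],
    [0.4,0.0066,0.036,-0.0029,0,0,0],
    [0.4,0.0066,0.036,-0.0029,0,0,0],
    [0.4,0.0066,0.036,-0.0029,0,0,0],
    [0.4,0.0066,0.036,-0.0029,0,0,0],
    [0.4,0.0066,0.036,-0.0029,0,0,0],
    [0.4,0,0,0,0,0,0],
  ],
)

```text
time: 6.75
position: [0.564, 0.1886, 0.1856]
ee_rot: [-1.351, -1.992, 1.024]
contact_force: [-1.0, 0.7, 0.6]
opening: 0.701
```

Run:
```python
from wf import *
from plant import r
s=r.read_state(); print(s['time'],s["position"],s["q"],s["opening"])
delta(s,*grasp(-.085,.036,36,.0))
k=r.capture("wrist"); im=np.ascontiguousarray(k["img"][:,:,::-1]); cv2.imwrite("pics/w1.png",im); wire(k,im,M,projf); cv2.imwrite("pics/w1o.png",im)
```

```text
6.75 [0.56403039 0.18856328 0.18564448] [ 0.26911786  0.29844441  2.13848774  0.636136    0.11157721 -2.28830818] 0.7010730281585711
shift tool mm [ -0.9 118.4   5.1] | world mm [ 60.1  23.3 -99.5] | rot deg [-0.6  -0.    0.37] target [0.6241 0.2119 0.0862]
```

View pics/w1o.png

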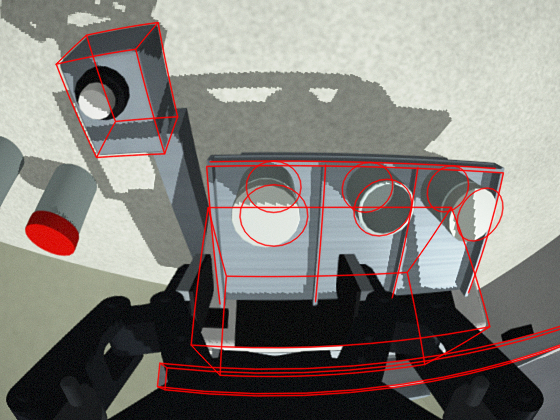

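View pics/w1.png

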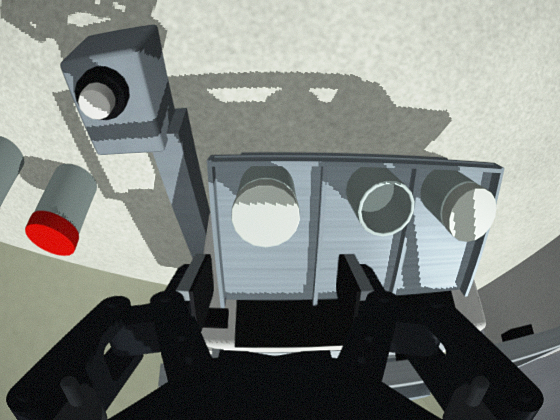

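```bash
cat > kin.py <<'E'
from h import *
def Ry(a): return R.from_euler('y',a).as_matrix()
def fk(q,p):
    h,l1,r1,l2,r2,L=p
    A=Rz(q[0]); P=A@[0,0,h]; A=A@Ry(q[1]); P=P+A@[r1,0,l1]; A=A@Ry(q[2]); P=P+A@[r2,0,l2]; A=A@Rz(q[3])@Ry(q[4]); P=P+A@[0,0,L]; A=A@Rz(q[5])
    return P,A
D=[([-1.19201,.42386,1.630698,0,1.088594,-.018992],[.24193,-.57568,.23053],[-1.3706,.91233,-.910228]),
([.197,.032,1.851,0,1.258,1.37],[.44457,.10085,.35161],[-1.371,.911,-.912]),
([0.07965562,-0.23998075,2.22571364,0.31666524,0.57334373,-2.07669822],[0.44111896,0.09815563,0.34903073],[-1.363,-1.994,1.018]),
([0.26911786,0.29844441,2.13848774,0.636136,0.11157721,-2.28830818],[0.56403039,0.18856328,0.18564448],[-1.351,-1.992,1.024])]
g=lambda p:np.concatenate([fk(q,p)[0]-x for q,x,_ in D])
# wrist-mount rotation constant
fit=least_squares(g,[.3,.45,0,.4,0,.25]); PK=fit.x
C=fk(D[0][0],PK)[1].T@R.from_rotvec(D[0][2]).as_matrix()
LO=np.array([-3,-.9,.09,-1.31,.11,-2.54]);HI=np.array([3,2.11,2.58,4.45,2.69,2.54])
def ik(p,Rt,q0):
    def f(q):
        P,A=fk(q,PK); return np.r_[(P-p)*3,R.from_matrix((A@C).T@Rt).as_rotvec()]
    s=least_squares(f,np.clip(q0,LO+1e-3,HI-1e-3),bounds=(LO,HI)); return s.x,np.abs(s.fun).max()
if __name__=="__main__":
    print(PK.round(4),np.abs(fit.fun).max())
    for q,x,rv in D: print(R.from_matrix((fk(q,PK)[1]@C).T@R.from_rotvec(rv).as_matrix()).as_rotvec().round(3))
    for y in(-.085,.085):
      for t in(28,32,36):
        for b in(0,.06,.12):
          p,Rt=grasp(y,.036,t,b)
          for flip in(0,1):
            best=min((ik(p,Rt,np.array([.3,.6,1.9,a,.3,c])) for a in((0,-.8,.8) if not flip else (3.1,2.3,3.9)) for c in(-2,-1,0,1,2)),key=lambda z:z[1])
            Rh=Rt@np.diag([-1,1,-1])
            b2=min((ik(p,Rh,np.array([.3,.6,1.9,a,.3,c])) for a in((0,-.8,.8) if not flip else (3.1,2.3,3.9)) for c in(-2,-1,0,1,2)),key=lambda z:z[1])
            print(y,t,b,"q4~pi" if flip else "q4~0","B",best[0].round(2),round(best[1],3),"A",b2[0].round(2),round(b2[1],3))
E
python3 kin.py
```

```text
[ 0.346   0.5874 -0.0152  0.5065  0.106   0.3276] 0.012138406692077247
[-0. -0. -0.]
[ 0.  0. -0.]
[ 0.    -0.001 -0.   ]
[ 0. -0.  0.]
-0.085 28 0 q4~0 B [ 0.31  0.56  1.97  0.23  0.12 -1.85] 0.0 A [0.31 0.56 1.97 0.23 0.12 1.29] 0.0
-0.085 28 0 q4~pi B [ 0.31  0.56  1.97  0.23  0.12 -1.85] 0.0 A [0.31 0.56 1.97 0.23 0.12 1.29] 0.0
-0.085 28 0.06 q4~0 B [ 0.31  0.44  2.02  0.15  0.2  -1.77] 0.0 A [0.31 0.44 2.02 0.15 0.21 1.37] 0.0
-0.085 28 0.06 q4~pi B [ 0.31  0.44  2.02  0.15  0.2  -1.77] 0.0 A [0.31 0.44 2.02 0.15 0.21 1.37] 0.0
-0.085 28 0.12 q4~0 B [ 0.31  0.3   2.05  0.1   0.31 -1.73] 0.0 A [0.31 0.3  2.05 0.1  0.31 1.41] 0.0
-0.085 28 0.12 q4~pi B [ 0.31  0.3   2.05  0.1   0.31 -1.73] 0.0 A [0.31 0.3  2.05 0.1  0.31 1.41] 0.0
-0.085 32 0 q4~0 B [ 0.29  0.56  1.98  0.68  0.11 -2.32] 0.037 A [0.29 0.56 1.98 0.68 0.11 0.82] 0.037
-0.085 32 0 q4~pi B [ 0.29  0.56  1.98  0.68  0.11 -2.32] 0.037 A [0.29 0.56 1.98 0.68 0.11 0.82] 0.037
-0.085 32 0.06 q4~0 B [ 0.3   0.44  2.06  0.37  0.11 -2.  ] 0.01 A [0.3  0.44 2.06 0.37 0.11 1.14] 0.01
-0.085 32 0.06 q4~pi B [ 0.3   0.44  2.06  0
[... 2101 characters left out ...]
33  2.06 -0.67  0.27 -0.65] 0.0 A [ 0.69  0.33  2.06 -0.67  0.27  2.5 ] 0.0
0.085 36 0 q4~0 B [0.66 0.6  2.01 4.33 0.18 0.63] 0.0 A [ 0.66  0.6   2.01  4.33  0.18 -2.51] 0.0
0.085 36 0 q4~pi B [0.66 0.6  2.01 4.33 0.18 0.63] 0.0 A [ 0.66  0.6   2.01  4.33  0.18 -2.51] 0.0
0.085 36 0.06 q4~0 B [0.68 0.48 2.08 4.45 0.18 0.52] 0.019 A [ 0.68  0.48  2.09  4.37  0.18 -2.54] 0.026
0.085 36 0.06 q4~pi B [0.68 0.48 2.08 4.45 0.18 0.52] 0.019 A [ 0.68  0.48  2.09  4.37  0.18 -2.54] 0.026
0.085 36 0.12 q4~0 B [ 0.71  0.33  2.12 -1.14  0.22 -0.16] 0.0 A [ 0.68  0.32  2.09 -0.73  0.21  2.54] 0.04
0.085 36 0.12 q4~pi B [ 0.71  0.33  2.12 -1.14  0.22 -0.16] 0.0 A [ 0.68  0.32  2.09 -0.73  0.21  2.54] 0.04
```

```bash
python3 - <<'E'
s=open('kin.py').read()
s=s.replace("h,l1,r1,l2,r2,L=p","h,l1,r1,l2,r2,L,yo,ex,ey=p").replace("P=P+A@[r2,0,l2]","P=P+A@[r2,yo,l2]").replace("A=A@Rz(q[5])","A=A@Rz(q[5]); P=P+A@[ex,ey,0]").replace("[.3,.45,0,.4,0,.25])","[.3,.45,0,.4,0,.25,0,0,0])")
open('kin.py','w').write(s)
E
python3 - <<'E'
from kin import *
print(PK.round(4),np.abs(fit.fun).max())
for y in(-.085,.085):
  for t in(24,26,28,30):
    for h in(.036,.044):
      for b in(0,.03,.12):
       p,Rt=grasp(y,h,t,b); 
       q,e=min((ik(p,Rt,np.array([.3,.6,1.9,a,.3,-1.5])) for a in(0,-.6,.6)),key=lambda z:z[1]); print(y,t,h,b,q.round(3),round(e,4))
E
```

```text
[ 3.122e-01  5.630e-01 -1.000e-04  4.849e-01  7.730e-02  3.009e-01
  1.190e-02 -0.000e+00 -1.000e-04] 6.808015583281701e-05
-0.085 24 0.036 0 [ 0.294  0.558  1.926  0.133  0.242 -1.771] 0.0
-0.085 24 0.036 0.03 [ 0.292  0.496  1.946  0.117  0.283 -1.756] 0.0
-0.085 24 0.036 0.12 [ 0.286  0.312  1.984  0.084  0.43  -1.726] 0.0
-0.085 24 0.044 0 [ 0.294  0.541  1.933  0.129  0.252 -1.768] 0.0
-0.085 24 0.044 0.03 [ 0.292  0.48   1.952  0.113  0.294 -1.753] 0.0
-0.085 24 0.044 0.12 [ 0.286  0.296  1.986  0.082  0.443 -1.725] 0.0
-0.085 26 0.036 0 [ 0.293  0.557  1.946  0.186  0.189 -1.825] 0.0
-0.085 26 0.036 0.03 [ 0.291  0.494  1.969  0.158  0.229 -1.798] 0.0
-0.085 26 0.036 0.12 [ 0.284  0.305  2.014  0.107  0.372 -1.75 ] 0.0
-0.085 26 0.044 0 [ 0.292  0.54   1.953  0.179  0.199 -1.818] 0.0
-0.085 26 0.044 0.03 [ 0.29   0.478  1.975  0.152  0.24  -1.793] 0.0
-0.085 26 0.044 0.12 [ 0.283  0.288  2.017  0.104  0.386 -1.747] 0.0
-0.085 28 0.036 0 [ 0.292  0.557  1.966  0.283  0.137 -1.922] 0.0
-0.085 28 0.036 0.03 [ 0.289  0.493  1.991  0.227  0.174 -1.868] 0.0
-0.085 28 0.036 0.12 [ 0.
[... 1568 characters left out ...]
951 -0.527  0.233 -0.834] 0.0
0.085 28 0.036 0.12 [ 0.644  0.326  2.002 -0.364  0.362 -0.987] 0.0
0.085 28 0.044 0 [ 0.618  0.557  1.934 -0.584  0.208 -0.779] 0.0
0.085 28 0.044 0.03 [ 0.624  0.496  1.957 -0.508  0.243 -0.852] 0.0
0.085 28 0.044 0.12 [ 0.646  0.309  2.005 -0.354  0.375 -0.997] 0.0
0.085 30 0.036 0 [ 0.62   0.574  1.946 -0.84   0.165 -0.523] 0.0
0.085 30 0.036 0.03 [ 0.627  0.513  1.973 -0.714  0.193 -0.644] 0.0
0.085 30 0.036 0.12 [ 0.651  0.322  2.031 -0.464  0.313 -0.884] 0.0
0.085 30 0.044 0 [ 0.622  0.558  1.953 -0.801  0.173 -0.56 ] 0.0
0.085 30 0.044 0.03 [ 0.629  0.496  1.979 -0.683  0.202 -0.674] 0.0
0.085 30 0.044 0.12 [ 0.654  0.305  2.034 -0.448  0.326 -0.899] 0.0
```

```bash
cat >> h.py <<'E'
def ray(c,uv,fish):
    K,T=c["camera_matrix"],c["camera_from_world"]; x=(uv[0]-K[0,2])/K[0,0]; y=(uv[1]-K[1,2])/K[1,1]
    if fish:
        th=np.hypot(x,y); d=np.array([x/th*np.sin(th),-y/th*np.sin(th),-np.cos(th)])
    else: d=np.array([x,-y,-1.])
    Rm=T[:3,:3]; return -Rm.T@T[:3,3],Rm.T@d
def tomach(P,M=M):
    d=np.asarray(P)-[M[0],M[1],0]; return Rz(M[2]).T@d
def oncap(c,uv,h,fish,M=M):
    o,d=ray(c,uv,fish); k=np.radians(28); n=Rz(M[2])@[-np.sin(k),0,np.cos(k)]; p0=np.array([M[0],M[1],.07])+n*h
    return tomach(o+d*(n@(p0-o))/(n@d),M)
E
python3 - <<'E'
from h import *
from plant import r
import cv2
k=r.capture("wrist"); g=cv2.cvtColor(k["img"],cv2.COLOR_RGB2GRAY)
for n in("pot_a","open_pot"):
    for d in r.regions_of(k,n): print(n,round(d["p"],2),np.round(d["rect"]),d["region"].sum())
# hand reads: cap rim extreme points pot -85 : left,right,bottom
for nm,uv,h in[("a L",(232,212),.06),("a R",(299,213),.06),("a bot",(266,246),.06),("openL",(358,208),.046),("openR",(414,208),.046),("openbot",(386,237),.046),("openTop",(388,179),.046),
   ("b R",(496,210),.06),("b bot",(472,241),.06),("wallL",(209,157),.014),("wallR",(503,166),.014),("ack",(97,100),0)]:
    print(nm,(oncap(k,uv,h,True)*1000).round(1))
print("expected cap ctr x",-1-.469*60, "open",-1-.469*46,"lip top x",-.883*25-.469*14)
im=k["img"][140:260,200:520,::-1]; cv2.imwrite("pics/w2z.png",cv2.resize(im,None,fx=2.5,fy=2.5,interpolation=cv2.INTER_CUBIC))
E
```

```text
pot_a 0.81 [421. 169. 497. 241.] 3708
pot_a 0.79 [234. 164. 300. 249.] 4383
pot_a 0.25 [ 26. 162.  99. 252.] 4240
open_pot 0.97 [344. 169. 414. 233.] 3471
a L [ -31.3 -114.9  121.3]
a R [-30.5 -67.3 121.7]
a bot [ -6.6 -91.  134.4]
openL [-21.8 -20.4 110.5]
openR [-21.8  27.4 110.5]
openbot [  1.1   6.8 122.7]
openTop [-43.    1.1  99.2]
b R [-32.2 102.3 120.9]
b bot [ -6.5  84.5 134.5]
wallL [ -34.7 -138.    67.4]
wallR [-33.8 139.3  67.9]
ack [ -75.9 -243.3   29.6]
expected cap ctr x -29.139999999999997 open -22.573999999999998 lip top x -28.641
```

View pics/w2z.png

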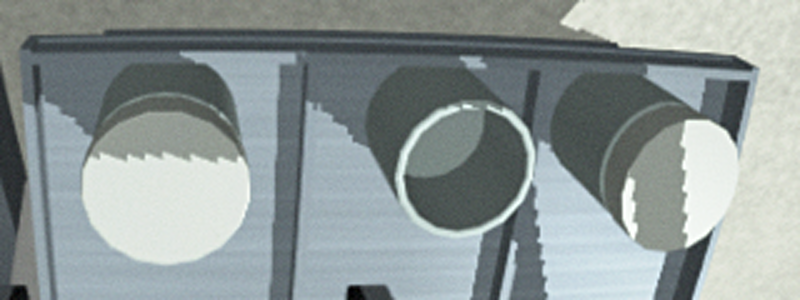

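```bash
cat > go.py <<'E'
from kin import *
from plant import r
def tgt(y,h,t,back,dz=.003):
    p,Rt=grasp(y,h,t,back); return p+Rt[:,2]*dz,Rt
E
python3 - <<'E'
from go import *
s=r.read_state(); print(s['time'],s['q'])
delta(s,*tgt(-.091,.042,28,.08))
for b in(.08,.04,0): print(ik(*tgt(-.091,.042,28,b),np.array([.3,.4,2,.2,.2,-1.8])))
E
```

```text
6.95 [ 0.26688368  0.28699336  2.14381838  0.63322851  0.11034467 -2.28656211]
shift tool mm [-4.9 37.5  0.9] | world mm [ 21.5   3.3 -31. ] | rot deg [ 7.79 -0.01  0.2 ] target [0.5841 0.1898 0.1593]
(array([ 0.27155838,  0.37327319,  2.03330581,  0.19031253,  0.25279712,
       -1.84439752]), np.float64(1.9171862122932283e-11))
(array([ 0.27540644,  0.45967365,  2.00827566,  0.24047013,  0.19229493,
       -1.89279278]), np.float64(2.6645352591003757e-15))
(array([ 0.27897241,  0.54458827,  1.97679923,  0.31893631,  0.14030229,
       -1.96944343]), np.float64(1.663616963569424e-11))
```

Emit:
arm_command(
  commands=[
    [0.4,0,0,0.002,3.9,0,0.1],
    [0.4,0,0,0.002,3.9,0,0.1],
    [0.4,-0.005,0,0,0,0,0],
    [0.4,0,0,0,0,0,0],
    [0.4,0,0,0,0,0,0],
  ],
)

```text
time: 7.45
position: [0.561, 0.1827, 0.1881]
ee_rot: [-1.296, -1.915, 1.106]
contact_force: [-0.7, -0.2, 0.2]
opening: 0.697
```

Run:
```python
from go import *
s=r.read_state(); print(s['time'],s['q'],s["contact_force"])
delta(s,*tgt(-.091,.042,28,.08))
delta(s,*tgt(-.091,.042,28,.0))
```

```text
7.45 [ 0.26263535  0.28852116  2.0850578   0.24520424  0.2607793  -1.90358143] [-0.71180645 -0.23776691  0.20299019]
shift tool mm [-2.1 37.  -6.7] | world mm [ 23.1   7.1 -28.8] | rot deg [1.68 0.01 0.48] target [0.5841 0.1898 0.1593]
shift tool mm [ -2.7 116.9  -4.3] | world mm [ 58.1  20.8 -99.4] | rot deg [1.68 0.01 0.48] target [0.6191 0.2035 0.0887]
```

Emit:
arm_command(
  commands=[
    [0.4,-0.001,0.018,-0.0033,1.7,0,0.5],
    [0.4,-0.001,0.019,-0.0033,0,0,0],
    [0.4,0,0,0,0,0,0],
    [0.4,0,0,0,0,0,0],
  ],
)

```text
time: 7.85
position: [0.5831, 0.1896, 0.1579]
ee_rot: [-1.288, -1.886, 1.137]
contact_force: [0.1, 0.1, 0.4]
opening: 0.698
```

Run:
```python
from go import *
import cv2
s=r.read_state(); print(s['time'],s['q'],s["contact_force"])
delta(s,*tgt(-.091,.042,28,.0))
k=r.capture("wrist");cv2.imwrite("pics/w3.png",k["img"][:,:,::-1])
k=r.capture("side");cv2.imwrite("pics/s3.png",cv2.resize(k["img"][100:340,20:320,::-1],None,fx=2.5,fy=2.5))
```

```text
7.85 [ 0.27212225  0.37485041  2.03419687  0.18670493  0.25324768 -1.84098174] [0.08596168 0.0807775  0.40821112]
shift tool mm [-0.2 79.2 -1.8] | world mm [ 36.   13.9 -69.2] | rot deg [-0.18  0.03 -0.02] target [0.6191 0.2035 0.0887]
```

View pics/w3.png

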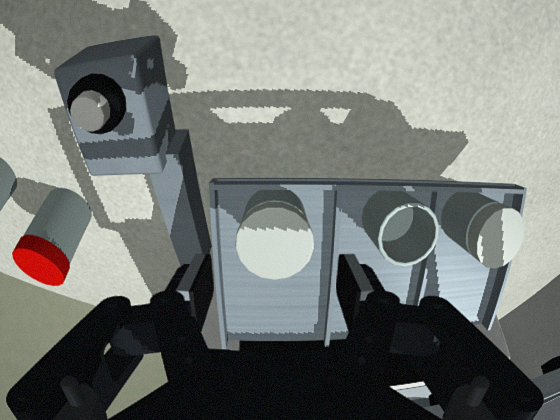

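View pics/s3.png

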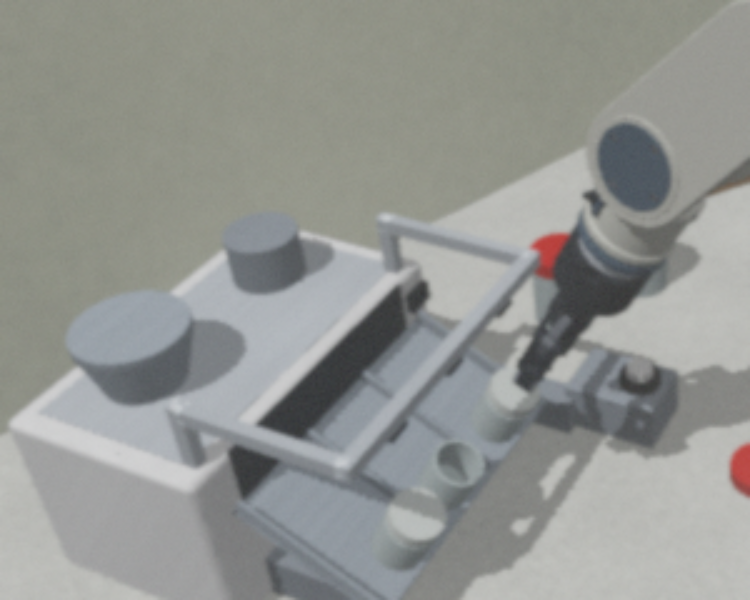

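Emit:
arm_command(
  commands=[
    [0.4,0,0.016,-0.0003,0,0,0],
    [0.4,0,0.016,-0.0003,0,0,0],
    [0.4,0,0.016,-0.0003,0,0,0],
    [0.4,0,0.01,-0.0003,0,0,0],
    [0.4,0,0,0,0,0,0],
  ],
)

```text
time: 8.45
position: [0.6101, 0.2, 0.107]
ee_rot: [-1.288, -1.886, 1.138]
contact_force: [-0.4, 0.2, -0.4]
opening: 0.698
```

Run:
```python
from go import *
import cv2
s=r.read_state(); print(s['time'],s['q'],s["contact_force"])
delta(s,*tgt(-.091,.042,28,.0))
k=r.capture("wrist");cv2.imwrite("pics/w4.png",k["img"][:,:,::-1])
k=r.capture("side");cv2.imwrite("pics/s4.png",cv2.resize(k["img"][150:330,120:320,::-1],None,fx=3.5,fy=3.5))
```

```text
8.45 [ 0.27782431  0.50067614  1.99204701  0.25995119  0.1704142  -1.91160865] [-0.43295435  0.18333479 -0.385722  ]
shift tool mm [-0.1 20.8 -0. ] | world mm [  9.1   3.5 -18.4] | rot deg [-0.16  0.04 -0.03] target [0.6191 0.2035 0.0887]
```

View pics/s4.png

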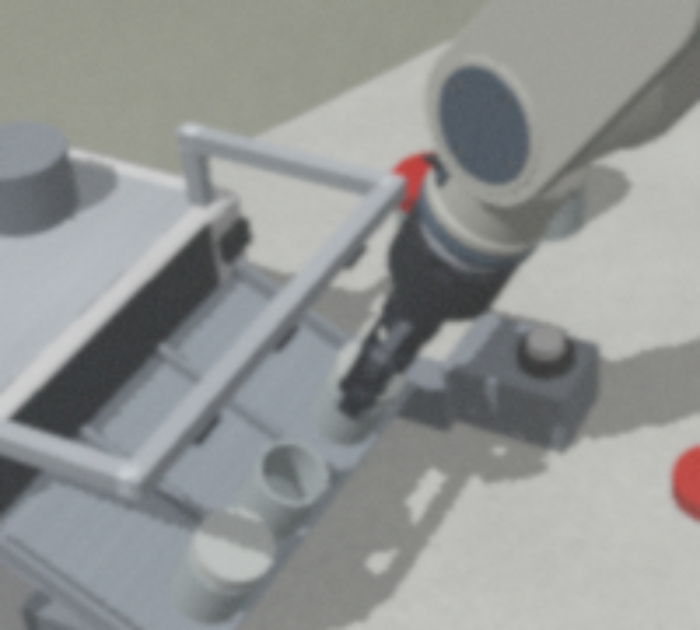

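View pics/w4.png

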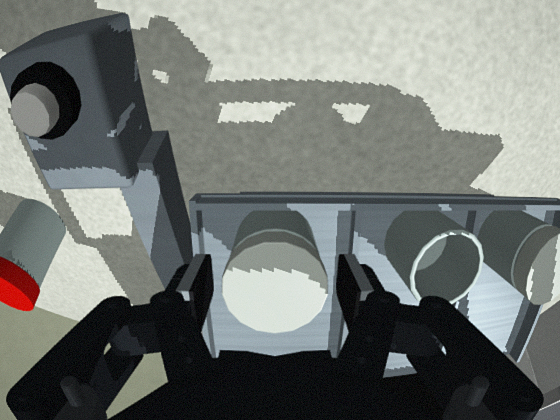

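Emit:
arm_command(
  commands=[
    [0.4,0,0.01,0,0,0,0],
    [0.4,0,0.01,0,0,0,0],
    [0.4,0,0,0,0,0,0],
    [0,0,0,0,0,0,0],
    [0,0,0,0,0,0,0],
    [-0.3,0,0,0,0,0,0],
    [-0.3,0,0,0,0,0,0],
    [-0.3,0,0,0,0,0,0],
  ],
  newtons=30,
)

```text
time: 9.35
position: [0.6191, 0.2034, 0.0901]
ee_rot: [-1.289, -1.887, 1.137]
contact_force: [-0.8, 0.1, -1.2]
opening: 0.554
```

Run:
```python
from go import *
s=r.read_state(); print(s['time'],s['q'],s["contact_force"],s["wrist_torque"],s["opening"])
delta(s,*tgt(-.091,.042,28,.0))
```

```text
9.35 [ 0.27950392  0.54180715  1.97556835  0.29948544  0.14527804 -1.950277  ] [-0.75947233  0.14478738 -1.17943066] [-0.1284581   0.31916457  0.02700512] 0.5538722087846172
shift tool mm [0.  1.3 0.6] | world mm [ 0.   0.  -1.4] | rot deg [-0.09  0.04 -0.04] target [0.6191 0.2035 0.0887]
```

Emit:
arm_command(
  commands=[
    [-0.3,0,-0.005,0,0,0,0],
    [-0.3,0,-0.01,0,0,0,0],
    [-0.3,0,-0.015,0,0,0,0],
    [-0.3,0,-0.02,0,0,0,0],
    [-0.3,0,-0.025,0,0,0,0],
    [-0.3,0,-0.03,0,0,0,0],
    [-0.3,0,-0.03,0,0,0,0],
    [-0.3,0,-0.03,0,0,0,0],
    [-0.3,0,-0.03,0,0,0,0],
    [-0.3,0,0,0,0,0,0],
  ],
)

```text
time: 10.35
position: [0.5343, 0.1702, 0.2667]
ee_rot: [-1.294, -1.892, 1.132]
contact_force: [0.3, -1.1, -0.3]
opening: 0.558
```

Run:
```python
from go import *
import cv2
s=r.read_state(); print(s['time'],s["position"],s['q'],s["contact_force"],s["opening"])
for n in("wrist","side"):
    k=r.capture(n);cv2.imwrite(f"pics/{n}5.png",k["img"][:,:,::-1])
# tote target: pot at tote (x,y)
for xy in((0,.03),(0,.095)):
    print(w(TOTE,(*xy,.005)))
```

```text
10.35 [0.53425907 0.17017452 0.26668567] [ 0.25942708  0.11401218  2.06329271  0.11284822  0.47588224 -1.77175469] [ 0.29158318 -1.1065644  -0.30386994] 0.5575251276342109
[[ 0.53294599 -0.28679633  0.005     ]]
[[ 0.55254563 -0.2248217   0.005     ]]
```

View pics/wrist5.png

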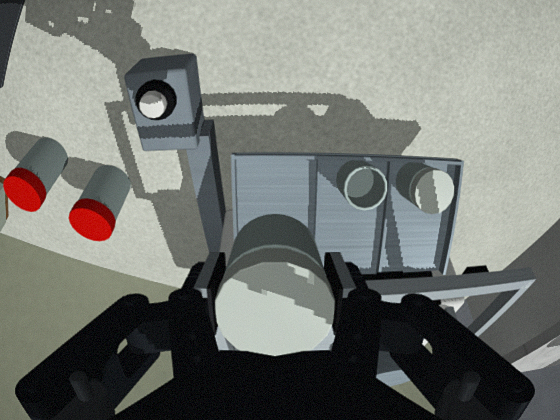

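View pics/side5.png

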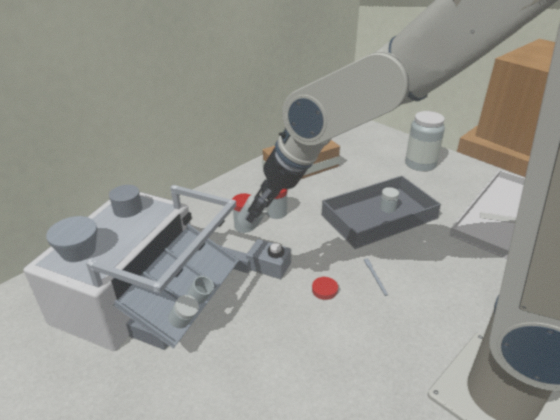

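Emit:
arm_command(
  commands=[
    [-0.3,0,-0.01,0.015,7,0,0],
    [-0.3,0,-0.01,0.015,7,0,0],
    [-0.3,0,-0.01,0.015,7,0,0],
    [-0.3,0,-0.01,0.015,7,0,0],
    [-0.3,0,0,0,0,8,0],
    [-0.3,0,0,0,0,8,0],
    [-0.3,0,0,0,0,8,0],
    [-0.3,0,0,0,0,8,0],
    [-0.3,0,0,0,0,8,0],
    [-0.3,0,0,0,0,8,0],
    [-0.3,0,0,0,0,8,0],
    [-0.3,0,0,0,0,8,0],
    [-0.3,0,0,0,0,8,0],
    [-0.3,0,0,0,0,8,0],
    [-0.3,0,0,0,0,8,0],
    [-0.3,0,0,0,0,8,0],
    [-0.3,0,0,0,0,8,0],
    [-0.3,0,0,0,0,8,0],
    [-0.3,0,0,0,0,8,0],
    [-0.3,0,0,0,0,8,0],
  ],
)

```text
time: 12.45
position: [0.47, 0.1454, 0.2806]
ee_rot: [-1.561, 0.235, -0.23]
contact_force: [0.4, -0.2, -1.2]
opening: 0.553
```

```bash
cat >> go.py <<'E'
def tote(xy,z,dz=.0024):
    Rt=Rz(TOTE[2])@np.array([[1,0,0],[0,0,1],[0,-1,0]]).astype(float)
    p=w(TOTE,(*xy,z))[0]+Rt[:,2]*dz; return p,Rt
E
python3 - <<'E'
from go import *
s=r.read_state(); print(s['time'],s["position"],s['q'],s["contact_force"],s["opening"])
delta(s,*tote((0,.025),.16))
print(ik(*tote((0,.025),.0296),np.array([-.5,.5,1.7,0,1,0])))
print(ik(*tote((0,.1),.0296),np.array([-.5,.5,1.7,0,1,0])))
E
```

```text
12.45 [0.47001098 0.14539486 0.28063545] [ 2.76621403e-01  1.67525094e-01  1.86644825e+00 -1.46698376e-03
  1.11168899e+00  5.73445744e-01] [ 0.37482777 -0.18302798 -1.24214553] 0.552919799271464
shift tool mm [ 186.6  121.4 -397.2] | world mm [  62.2 -434.7 -120.6] | rot deg [ 0.19  0.58 -0.15] target [ 0.5322 -0.2893  0.16  ]
(array([-5.17476122e-01,  6.76589179e-01,  1.76535463e+00, -2.05824786e-05,
        6.99643117e-01, -2.11167297e-01]), np.float64(1.6653345369377348e-15))
(array([-3.93937649e-01,  6.67179804e-01,  1.78793664e+00, -2.18653557e-05,
        6.86472157e-01, -8.76276594e-02]), np.float64(4.52077999502154e-15))
```

Move laterally (12 rows) then descend.

Emit:
arm_command(
  commands=[
    [-0.3,0.0155,0,-0.033,0,0.6,0],
    [-0.3,0.0155,0,-0.033,0,0,0],
    [-0.3,0.0155,0,-0.033,0,0,0],
    [-0.3,0.0155,0,-0.033,0,0,0],
    [-0.3,0.0155,0,-0.033,0,0,0],
    [-0.3,0.0155,0,-0.033,0,0,0],
    [-0.3,0.0155,0,-0.033,0,0,0],
    [-0.3,0.0155,0,-0.033,0,0,0],
    [-0.3,0.0155,0,-0.033,0,0,0],
    [-0.3,0.0155,0,-0.033,0,0,0],
    [-0.3,0.0155,0,-0.033,0,0,0],
    [-0.3,0.0155,0,-0.033,0,0,0],
    [-0.3,0,0.04,0,0,0,0],
    [-0.3,0,0.04,0,0,0,0],
    [-0.3,0,0.04,0,0,0,0],
    [-0.3,0,0.04,0,0,0,0],
    [-0.3,0,0,0,0,0,0],
  ],
)

```text
time: 14.15
position: [0.5264, -0.2858, 0.1159]
ee_rot: [-1.555, 0.246, -0.226]
contact_force: [-0.7, -0.3, -2.0]
opening: 0.555
```

Run:
```python
from go import *
import cv2
s=r.read_state(); print(s['time'],s["position"],s['q'],s["contact_force"],s["opening"])
delta(s,*tote((0,.025),.0296))
k=r.capture("wrist");cv2.imwrite("pics/w6.png",k["img"][:,:,::-1])
k=r.capture("side");cv2.imwrite("pics/s6.png",cv2.resize(k["img"][100:280,260:480,::-1],None,fx=3.5,fy=3.5))
```

```text
14.15 [ 0.52643985 -0.2858014   0.11588269] [-0.51619162  0.54066232  1.75117949 -0.0027427   0.86294848 -0.21337262] [-0.65229388 -0.33996639 -2.03319146] 0.5551441688116429
shift tool mm [ 7.6 86.2 -1.7] | world mm [  5.7  -3.5 -86.3] | rot deg [-0.04  0.3  -0.76] target [ 0.5322 -0.2893  0.0296]
```

View pics/w6.png

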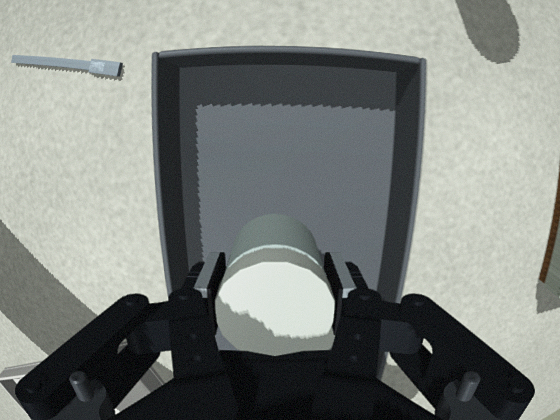

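View pics/s6.png

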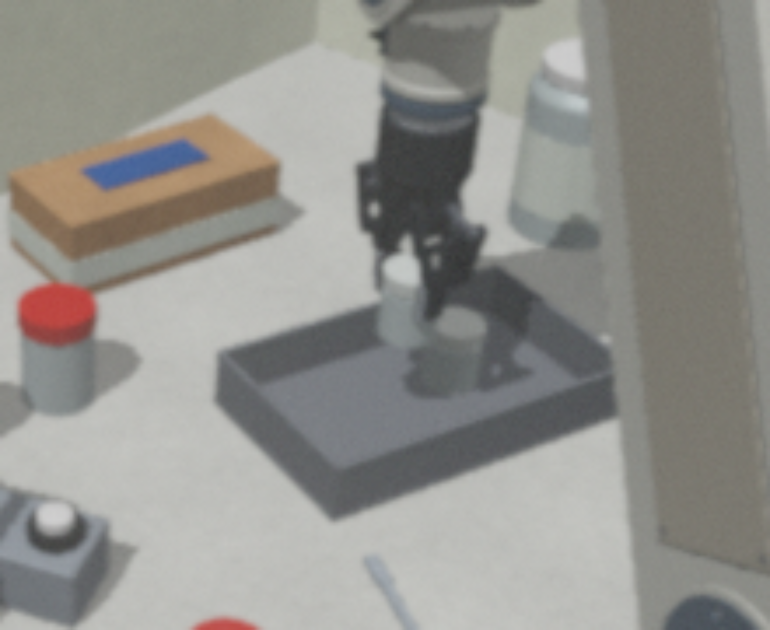

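Emit:
arm_command(
  commands=[
    [-0.3,0.0075,0.01,-0.0015,0,0.3,-0.7],
    [-0.3,0,0.02,0,0,0,0],
    [-0.3,0,0.02,0,0,0,0],
    [-0.3,0,0.015,0,0,0,0],
    [-0.3,0,0.01,0,0,0,0],
    [-0.3,0,0.004,0,0,0,0],
    [-0.3,0,0,0,0,0,0],
    [-0.3,0,0,0,0,0,0],
  ],
)

```text
time: 15.05
position: [0.5386, -0.2924, 0.0447]
ee_rot: [-1.561, 0.231, -0.25]
contact_force: [-0.4, -0.3, -1.2]
opening: 0.552
```

Run:
```python
from go import *
s=r.read_state(); print(s['time'],s["position"],s["contact_force"],s["wrist_torque"],s["opening"])
delta(s,*tote((0,.025),.0296))
```

```text
15.05 [ 0.53861531 -0.29244888  0.04465582] [-0.35667816 -0.30587034 -1.17775346] [-0.00449291 -0.0192145  -0.02180328] 0.551924157384086
shift tool mm [-7.3 15.   1.1] | world mm [ -6.5   3.2 -15.1] | rot deg [0.12 0.02 0.73] target [ 0.5322 -0.2893  0.0296]
```

Emit:
arm_command(
  commands=[
    [-0.3,-0.0037,0.004,0.0005,0,0,0.4],
    [-0.3,-0.0037,0.004,0.0005,0,0,0.3],
    [-0.3,0,0.003,0,0,0,0],
    [-0.3,0,0,0,0,0,0],
    [-0.3,0,0,0,0,0,0],
  ],
)

```text
time: 15.55
position: [0.5314, -0.289, 0.0328]
ee_rot: [-1.559, 0.241, -0.24]
contact_force: [-1.3, -0.2, -1.1]
opening: 0.554
```

Emit:
arm_command(
  commands=[
    [-0.3,0,0.001,0,0,0,0],
    [-0.3,0,0.001,0,0,0,0],
    [-0.3,0,0,0,0,0,0],
  ],
)

```text
time: 15.85
position: [0.5314, -0.289, 0.0308]
ee_rot: [-1.559, 0.241, -0.239]
contact_force: [0.7, -0.4, -1.5]
opening: 0.551
```

Emit:
arm_command(
  commands=[
    [-0.3,0,0.001,0,0,0,0],
    [-0.3,0,0,0,0,0,0],
  ],
)

```text
time: 16.05
position: [0.5313, -0.289, 0.0298]
ee_rot: [-1.559, 0.241, -0.239]
contact_force: [-0.2, 0.2, -1.6]
opening: 0.554
```

Emit:
arm_command(
  commands=[
    [-0.3,0,0.001,0,0,0,0],
    [-0.3,0,0,0,0,0,0],
  ],
)

```text
time: 16.25
position: [0.5314, -0.2891, 0.0295]
ee_rot: [-1.559, 0.241, -0.24]
contact_force: [-1.7, 0.5, 4.0]
opening: 0.553
```

Emit:
arm_command(
  commands=[
    [-0.3,0,0.001,0,0,0,0],
    [-0.3,0,0,0,0,0,0],
  ],
)

```text
time: 16.45
position: [0.5314, -0.2892, 0.0294]
ee_rot: [-1.559, 0.241, -0.24]
contact_force: [-5.3, 1.4, 13.6]
opening: 0.554
```

Run:
```python
from go import *
import cv2
s=r.read_state(); print(s['time'],s["position"],s["contact_force"],s["wrist_torque"],s["opening"])
k=r.capture("side");cv2.imwrite("pics/s7.png",cv2.resize(k["img"][160:260,310:450,::-1],None,fx=5,fy=5,interpolation=cv2.INTER_CUBIC))
```

```text
16.45 [ 0.53136322 -0.28917696  0.02940154] [-5.27678134  1.4238744  13.61171532] [ 0.316815    0.75388248 -0.01866073] 0.5541036014776566
```

View pics/s7.png

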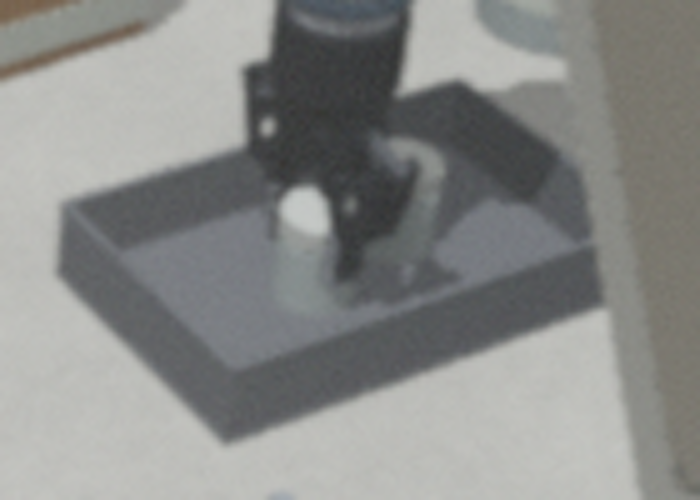

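Emit:
arm_command(
  commands=[
    [-0.3,0,-0.0013,0,0,0,0],
    [-0.3,0,0,0,0,0,0],
  ],
)

```text
time: 16.7
position: [0.5316, -0.2891, 0.0295]
ee_rot: [-1.559, 0.24, -0.24]
contact_force: [-1.3, -1.6, 4.9]
opening: 0.551
```

Emit:
arm_command(
  commands=[
    [0.2,0,0,0,0,0,0],
    [0.3,0,0,0,0,0,0],
    [0.4,0,0,0,0,0,0],
    [0.4,0,0,0,0,0,0],
    [0.4,0,-0.01,0,0,0,0],
    [0.4,0,-0.02,0,0,0,0],
    [0.4,0,-0.03,0,0,0,0],
    [0.4,0,-0.04,0,0,0,0],
    [0.4,0,-0.04,0,0,0,0],
    [0.4,0,-0.04,0,0,0,0],
    [0.4,0,-0.04,0,0,0,0],
    [0.4,0,-0.04,0,0,0,0],
  ],
)

```text
time: 17.9
position: [0.5313, -0.2884, 0.2918]
ee_rot: [-1.559, 0.241, -0.24]
contact_force: [1.0, -0.5, -0.4]
opening: 0.698
```

Run:
```python
from go import *
import cv2
s=r.read_state(); print(s['time'],s["position"],s["contact_force"],s["wrist_torque"],s["opening"])
k=r.capture("side");cv2.imwrite("pics/s8.png",cv2.resize(k["img"][160:260,310:450,::-1],None,fx=5,fy=5,interpolation=cv2.INTER_CUBIC))
# IK for pre-grasp b and path
delta(s,*tgt(.078,.042,28,.13))
print(ik(*tgt(.078,.042,28,.13),np.array([.6,.3,2,-.3,.4,-1])))
```

```text
17.9 [ 0.53133447 -0.2883702   0.29178982] [ 0.98487201 -0.48074018 -0.35540331] [-0.06011292  0.01014047  0.00600965] 0.6980168762424368
shift tool mm [-218.1   87.2  588.9] | world mm [-30.6 627.  -88.3] | rot deg [ -14.94 -125.75  -31.49] target [0.5008 0.3387 0.2034]
(array([ 0.6357585 ,  0.28861822,  2.01835735, -0.33591169,  0.37968552,
       -1.02360495]), np.float64(1.9243717669903642e-14))
```

View pics/s8.png

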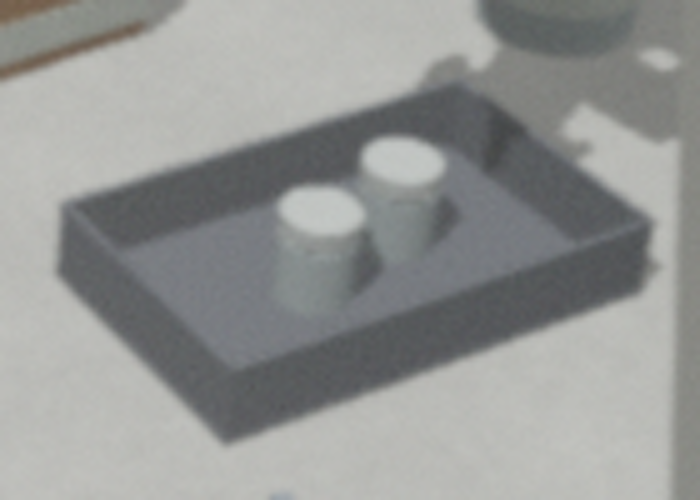

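Emit:
arm_command(
  commands=[
    [0.4,-0.0184,-0.003,0.0346,0,0,0],
    [0.4,-0.0184,-0.003,0.0346,0,0,0],
    [0.4,-0.0184,-0.003,0.0346,0,0,0],
    [0.4,-0.0184,-0.003,0.0346,0,0,0],
    [0.4,-0.0184,-0.003,0.0346,0,0,0],
    [0.4,-0.0184,-0.003,0.0346,0,0,0],
    [0.4,-0.0184,-0.003,0.0346,0,0,0],
    [0.4,-0.0184,-0.003,0.0346,0,0,0],
    [0.4,-0.0184,-0.003,0.0346,0,0,0],
    [0.4,-0.0184,-0.003,0.0346,0,0,0],
    [0.4,-0.0184,-0.003,0.0346,0,0,0],
    [0.4,-0.0184,-0.003,0.0346,0,0,0],
    [0.4,-0.0184,-0.003,0.0346,0,0,0],
    [0.4,-0.0184,-0.003,0.0346,0,0,0],
    [0.4,0,0,0,0,0,0],
  ],
)

```text
time: 19.45
position: [0.4313, 0.2546, 0.3314]
ee_rot: [-1.557, 0.237, -0.237]
contact_force: [0.6, -0.7, -0.4]
opening: 0.698
```

Emit:
arm_command(
  commands=[
    [0.4,0,0,0,0,-8.1,0],
    [0.4,0,0,0,0,-8.1,0],
    [0.4,0,0,0,0,-8.1,0],
    [0.4,0,0,0,0,-8.1,0],
    [0.4,0,0,0,0,-8.1,0],
    [0.4,0,0,0,0,-8.1,0],
    [0.4,0,0,0,0,-8.1,0],
    [0.4,0,0,0,0,-8.1,0],
    [0.4,0,0,0,0,-8.1,0],
    [0.4,0,0,0,0,-8.1,0],
    [0.4,0,0,0,0,-8.1,0],
    [0.4,0,0,0,0,-8.1,0],
    [0.4,0,0,0,0,-8.1,0],
    [0.4,0,0,0,0,-8.1,0],
    [0.4,0,0,0,0,-8.1,0],
    [0.4,0,0,0,0,-7.4,0],
    [0.4,0,0,0,-7,0,0],
    [0.4,0,0,0,-7,0,0],
    [0.4,0,0,0,-7,0,0],
    [0.4,0,0,0,-7,0,0],
  ],
)

```text
time: 21.45
position: [0.4321, 0.2503, 0.3314]
ee_rot: [-1.292, -1.891, 1.132]
contact_force: [0.1, -0.9, -0.0]
opening: 0.696
```

Emit:
arm_command(
  commands=[
    [0.4,0,0,0,0,0,0],
    [0.4,0,0,0,0,0,0],
  ],
)

```text
time: 21.65
position: [0.432, 0.2506, 0.3311]
ee_rot: [-1.288, -1.885, 1.138]
contact_force: [0.4, 0.6, 1.0]
opening: 0.7
```

Run:
```python
from go import *
s=r.read_state(); print(s['time'],s["position"],s["q"],s["contact_force"],s["opening"])
delta(s,*tgt(.078,.042,28,.12))
```

```text
21.65 [0.4319694  0.2505905  0.33110603] [ 0.55288376 -0.07960075  2.08969441 -0.13897477  0.65772305 -1.30134824] [0.38147473 0.60147566 0.99132106] 0.6995767134170949
shift tool mm [ 57.1 167.7 -25.6] | world mm [  73.2   89.8 -136.5] | rot deg [-0.19  0.04 -0.06] target [0.5051 0.3404 0.1946]
```

Emit:
arm_command(
  commands=[
    [0.4,0.0114,0.0335,-0.005,0,0,0],
    [0.4,0.0114,0.0335,-0.005,0,0,0],
    [0.4,0.0114,0.0335,-0.005,0,0,0],
    [0.4,0.0114,0.0335,-0.005,0,0,0],
    [0.4,0.0114,0.0335,-0.005,0,0,0],
    [0.4,0,0,0,0,0,0],
    [0.4,0,0,0,0,0,0],
    [0.4,0,0,0,0,0,0],
  ],
)

```text
time: 22.45
position: [0.5057, 0.3404, 0.1951]
ee_rot: [-1.29, -1.887, 1.136]
contact_force: [0.4, 1.4, 0.6]
opening: 0.704
```

Run:
```python
from go import *
import cv2
s=r.read_state(); print(s['time'],s["position"],s["q"],s["contact_force"],s["opening"])
delta(s,*tgt(.078,.042,28,.0))
k=r.capture("wrist");cv2.imwrite("pics/w9.png",k["img"][:,:,::-1])
for d in r.regions_of(k,"pot_b"): print(d["p"],d["rect"])
```

```text
22.45 [0.50570651 0.34043465 0.19507281] [ 0.63318493  0.30969906  2.01263575 -0.34731824  0.36628704 -1.01352295] [0.37907259 1.35607219 0.64801917] 0.7038024120193879
shift tool mm [  0.3 120.1   0.5] | world mm [  51.9   20.4 -106.4] | rot deg [-0.07  0.01 -0.07] target [0.5576 0.3609 0.0887]
0.9 [241.2, 175.6, 310.5, 252.3]
```

View pics/w9.png

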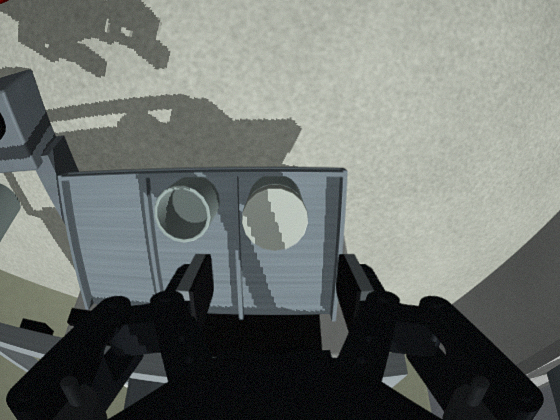

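Emit:
arm_command(
  commands=[
    [0.32,0,0.02,0,0,0,0],
    [0.32,0,0.02,0,0,0,0],
    [0.32,0.0005,0.02,0,0,0,0],
    [0.32,0.0005,0.012,0,0,0,0],
    [0.32,0,0,0,0,0,0],
  ],
)

```text
time: 23.05
position: [0.5361, 0.3534, 0.1301]
ee_rot: [-1.289, -1.886, 1.137]
contact_force: [-0.2, -0.1, 0.1]
opening: 0.664
```

Run:
```python
from go import *
import cv2
s=r.read_state(); print(s['time'],s["position"],s["q"],s["contact_force"],s["opening"])
delta(s,*tgt(.078,.042,28,.0))
k=r.capture("wrist");cv2.imwrite("pics/w10.png",k["img"][:,:,::-1])
```

```text
23.05 [0.53611971 0.35337556 0.1301016 ] [ 0.61808115  0.4623802   1.97669101 -0.47102525  0.25585645 -0.89545152] [-0.23395637 -0.13084956  0.13057345] 0.6640655819645378
shift tool mm [-0.8 47.3 -0.8] | world mm [ 21.5   7.5 -41.4] | rot deg [-0.14  0.03 -0.07] target [0.5576 0.3609 0.0887]
```

View pics/w10.png

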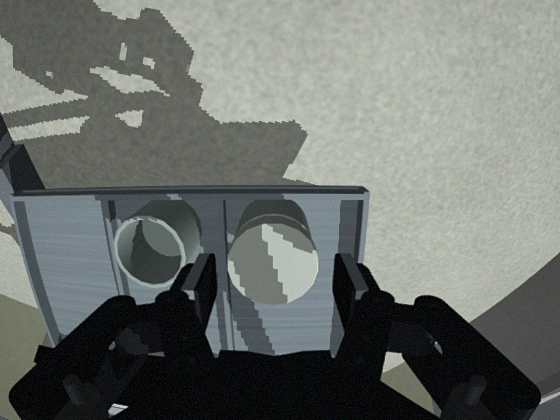

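Emit:
arm_command(
  commands=[
    [0.32,0,0.012,0,0,0,0],
    [0.32,0,0.012,0,0,0,0],
    [0.32,0,0,0,0,0,0],
  ],
)

```text
time: 23.4
position: [0.5466, 0.3576, 0.1081]
ee_rot: [-1.289, -1.886, 1.138]
contact_force: [0.3, 0.3, -0.8]
opening: 0.658
```

Run:
```python
from go import *
import cv2
s=r.read_state(); print(s['time'],s["position"],s["q"],s["contact_force"],s["opening"])
delta(s,*tgt(.078,.042,28,.0))
k=r.capture("wrist");cv2.imwrite("pics/w11.png",k["img"][:,:,::-1])
k=r.capture("side");cv2.imwrite("pics/s11.png",cv2.resize(k["img"][150:330,100:300,::-1],None,fx=3.3,fy=3.3))
```

```text
23.4 [0.54657035 0.35761263 0.10807664] [ 0.61289488  0.51365748  1.95953234 -0.52830765  0.22455889 -0.84083936] [ 0.3109655   0.29231261 -0.84324382] 0.658076871236127
shift tool mm [-1.  22.5 -1.1] | world mm [ 11.    3.3 -19.4] | rot deg [-0.16  0.05 -0.06] target [0.5576 0.3609 0.0887]
```

View pics/w11.png

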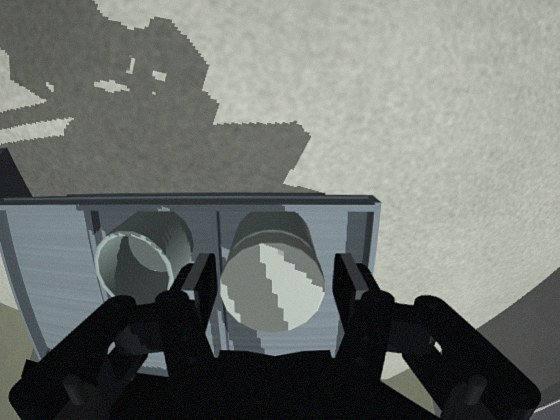

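View pics/s11.png

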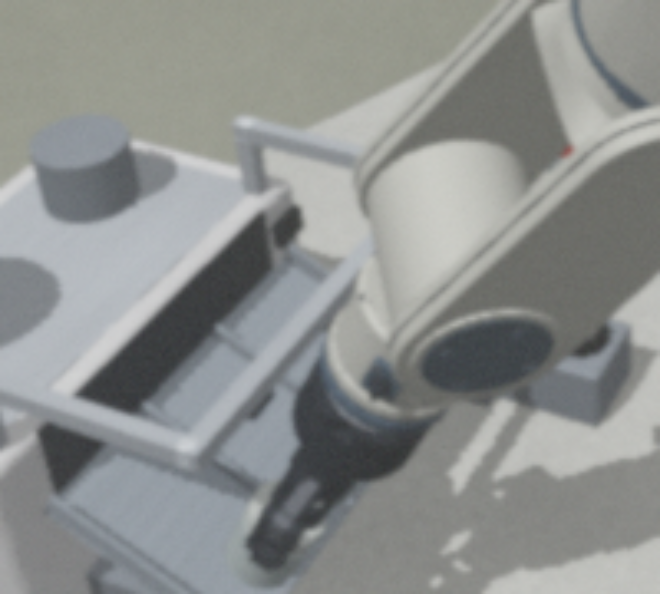

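Emit:
arm_command(
  commands=[
    [0.32,0,0.007,-0.0003,0,0,0],
    [0.32,0,0.007,-0.0003,0,0,0],
    [0.32,0,0.006,0,0,0,0],
    [0.32,0,0,0,0,0,0],
    [0,0,0,0,0,0,0],
    [0,0,0,0,0,0,0],
    [-0.3,0,0,0,0,0,0],
    [-0.3,0,0,0,0,0,0],
  ],
  newtons=30,
)

```text
time: 24.3
position: [0.5556, 0.3613, 0.0919]
ee_rot: [-1.289, -1.887, 1.137]
contact_force: [-0.1, 0.4, -1.0]
opening: 0.555
```

Run:
```python
from go import *
s=r.read_state(); print(s['time'],s["position"],s["q"],s["contact_force"],s["opening"])
delta(s,*tgt(.078,.042,28,.0))
```

```text
24.3 [0.55556761 0.36125927 0.09193763] [ 0.60867445  0.55228157  1.94321838 -0.57788611  0.20321225 -0.79351001] [-0.14239682  0.43287493 -1.04642847] 0.5552828131098843
shift tool mm [-1.1  3.7 -0. ] | world mm [ 2.1 -0.4 -3.3] | rot deg [-0.1   0.04 -0.05] target [0.5576 0.3609 0.0887]
```

Emit:
arm_command(
  commands=[
    [-0.3,0,-0.005,0,0,0,0],
    [-0.3,0,-0.01,0,0,0,0],
    [-0.3,0,-0.015,0,0,0,0],
    [-0.3,0,-0.02,0,0,0,0],
    [-0.3,0,-0.025,0,0,0,0],
    [-0.3,0,-0.03,0,0,0,0],
    [-0.3,0,-0.03,0,0,0,0],
    [-0.3,0,-0.03,0,0,0,0],
    [-0.3,0,-0.03,0,0,0,0],
    [-0.3,0,0,0,0,0,0],
  ],
)

```text
time: 25.3
position: [0.4704, 0.3288, 0.2687]
ee_rot: [-1.29, -1.893, 1.13]
contact_force: [-0.0, 0.8, -0.4]
opening: 0.555
```

Run:
```python
from go import *
import cv2
s=r.read_state(); print(s['time'],s["position"],s["q"],s["contact_force"],s["opening"])
k=r.capture("wrist");cv2.imwrite("pics/w12.png",k["img"][:,:,::-1])
```

```text
25.3 [0.47043357 0.32882932 0.26867505] [ 0.65853602  0.1398967   2.02650221 -0.27144675  0.51455125 -1.07999602] [-0.04811494  0.83609527 -0.37111434] 0.5548446387527134
```

View pics/w12.png

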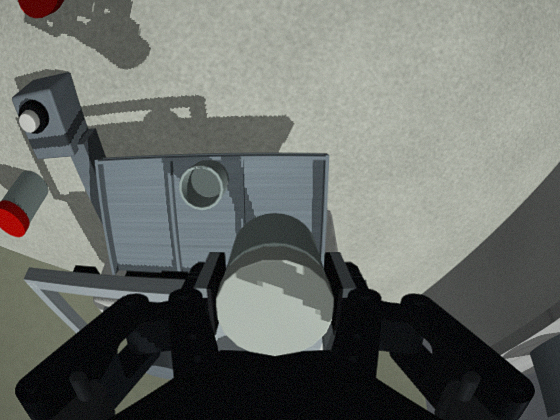

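Emit:
arm_command(
  commands=[
    [-0.3,0,-0.01,0.01,7,0,0],
    [-0.3,0,-0.01,0.01,7,0,0],
    [-0.3,0,-0.01,0.01,7,0,0],
    [-0.3,0,-0.01,0.01,7,0,0],
    [-0.3,0,0,0,0,8.1,0],
    [-0.3,0,0,0,0,8.1,0],
    [-0.3,0,0,0,0,8.1,0],
    [-0.3,0,0,0,0,8.1,0],
    [-0.3,0,0,0,0,8.1,0],
    [-0.3,0,0,0,0,8.1,0],
    [-0.3,0,0,0,0,8,0],
    [-0.3,0,0,0,0,8,0],
    [-0.3,0,0,0,0,8,0],
    [-0.3,0,0,0,0,8,0],
    [-0.3,0,0,0,0,8,0],
    [-0.3,0,0,0,0,8,0],
    [-0.3,0,0,0,0,8,0],
    [-0.3,0,0,0,0,8,0],
    [-0.3,0,0,0,0,8,0],
    [-0.3,0,0,0,0,8,0],
  ],
)

```text
time: 27.35
position: [0.4243, 0.31, 0.2887]
ee_rot: [-1.56, 0.243, -0.239]
contact_force: [-0.1, -0.8, -1.8]
opening: 0.549
```

Run:
```python
from go import *
s=r.read_state(); print(s['time'],s["position"],s["q"])
delta(s,*tote((0,.1),.13,.003))
```

```text
27.35 [0.42425208 0.30997818 0.28868126] [ 6.08609885e-01  2.11865525e-01  1.79050997e+00 -5.00136918e-04
  1.14297818e+00  9.15528376e-01]
shift tool mm [ 284.1  159.6 -462.6] | world mm [ 130.7 -527.2 -158.7] | rot deg [ 0.19 -0.02 -0.11] target [ 0.555  -0.2172  0.13  ]
```

Emit:
arm_command(
  commands=[
    [-0.3,0.0203,0,-0.033,0,0,0],
    [-0.3,0.0203,0,-0.033,0,0,0],
    [-0.3,0.0203,0,-0.033,0,0,0],
    [-0.3,0.0203,0,-0.033,0,0,0],
    [-0.3,0.0203,0,-0.033,0,0,0],
    [-0.3,0.0203,0,-0.033,0,0,0],
    [-0.3,0.0203,0,-0.033,0,0,0],
    [-0.3,0.0203,0,-0.033,0,0,0],
    [-0.3,0.0203,0,-0.033,0,0,0],
    [-0.3,0.0203,0,-0.033,0,0,0],
    [-0.3,0.0203,0,-0.033,0,0,0],
    [-0.3,0.0203,0,-0.033,0,0,0],
    [-0.3,0.0203,0,-0.033,0,0,0],
    [-0.3,0.0203,0,-0.033,0,0,0],
    [-0.3,0,0.04,0,0,0,0],
    [-0.3,0,0.04,0,0,0,0],
    [-0.3,0,0.04,0,0,0,0],
    [-0.3,0,0.04,0,0,0,0],
    [-0.3,0,0,0,0,0,0],
    [-0.3,0,0,0,0,0,0],
  ],
)

```text
time: 29.35
position: [0.5583, -0.2154, 0.13]
ee_rot: [-1.559, 0.239, -0.234]
contact_force: [0.4, 0.7, -0.6]
opening: 0.552
```

Emit:
arm_command(
  commands=[
    [-0.3,0,0,0,0,0,0],
    [-0.3,0,0,0,0,0,0],
  ],
)

```text
time: 29.55
position: [0.5602, -0.2161, 0.1331]
ee_rot: [-1.561, 0.234, -0.238]
contact_force: [1.1, 0.9, -1.3]
opening: 0.554
```

Run:
```python
from go import *
import cv2
s=r.read_state(); print(s['time'],s["position"],s["q"])
delta(s,*tote((0,.1),.032,.003))
k=r.capture("side");cv2.imwrite("pics/s13.png",cv2.resize(k["img"][100:270,270:460,::-1],None,fx=3.5,fy=3.5))
```

```text
29.55 [ 0.5601744  -0.21611214  0.13309765] [-0.3870715   0.51153946  1.75201768 -0.00246895  0.87460356 -0.08471533]
shift tool mm [ -5.  101.1  -2.4] | world mm [  -5.2   -1.1 -101.1] | rot deg [0.12 0.32 0.19] target [ 0.555  -0.2172  0.032 ]
```

View pics/s13.png

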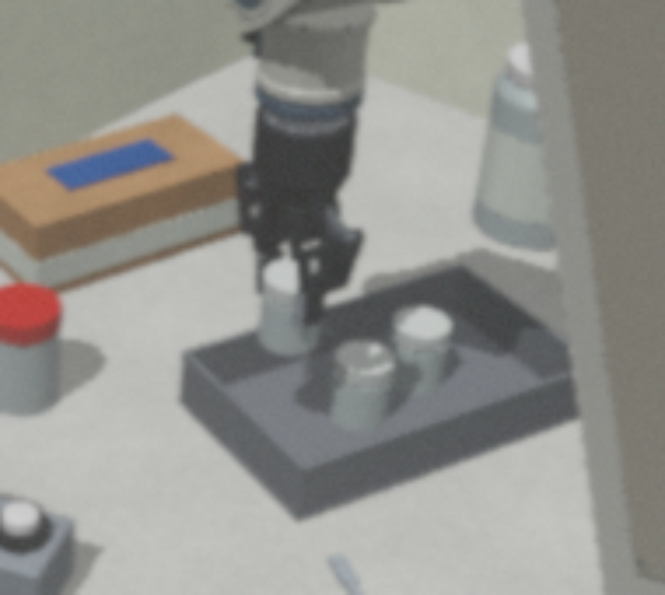

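Emit:
arm_command(
  commands=[
    [-0.3,-0.005,0.015,-0.0025,0,0.3,0],
    [-0.3,0,0.02,0,0,0,0],
    [-0.3,0,0.02,0,0,0,0],
    [-0.3,0,0.015,0,0,0,0],
    [-0.3,0,0.012,0,0,0,0],
    [-0.3,0,0.008,0,0,0,0],
    [-0.3,0,0,0,0,0,0],
    [-0.3,0,0,0,0,0,0],
    [-0.3,0,0,0,0,0,0],
  ],
)

```text
time: 30.5
position: [0.5536, -0.2168, 0.0416]
ee_rot: [-1.559, 0.24, -0.241]
contact_force: [-0.7, 0.6, -1.5]
opening: 0.554
```

Run:
```python
from go import *
s=r.read_state(); print(s['time'],s["position"],s["contact_force"])
delta(s,*tote((0,.1),.032,.003))
```

```text
30.5 [ 0.55363414 -0.21678876  0.04155246] [-0.74075682  0.61534852 -1.49943872]
shift tool mm [1.4 9.6 0. ] | world mm [ 1.3 -0.4 -9.6] | rot deg [0.11 0.01 0.03] target [ 0.555  -0.2172  0.032 ]
```

Emit:
arm_command(
  commands=[
    [-0.3,0,0.004,0,0,0,0],
    [-0.3,0,0.003,0,0,0,0],
    [-0.3,0,0.001,0,0,0,0],
    [-0.3,0,0,0,0,0,0],
    [-0.3,0,0,0,0,0,0],
  ],
)

```text
time: 31.0
position: [0.5531, -0.2166, 0.0328]
ee_rot: [-1.559, 0.241, -0.24]
contact_force: [0.1, -0.1, -0.2]
opening: 0.55
```

Emit:
arm_command(
  commands=[
    [-0.3,0,0.001,0,0,0,0],
    [-0.3,0,0,0,0,0,0],
  ],
)

```text
time: 31.2
position: [0.5532, -0.2167, 0.032]
ee_rot: [-1.559, 0.241, -0.24]
contact_force: [-0.1, 0.2, 0.5]
opening: 0.548
```

Emit:
arm_command(
  commands=[
    [-0.3,0,0.0007,0,0,0,0],
    [-0.3,0,0,0,0,0,0],
  ],
)

```text
time: 31.4
position: [0.5532, -0.2168, 0.032]
ee_rot: [-1.559, 0.241, -0.24]
contact_force: [-1.6, 1.0, 7.1]
opening: 0.553
```

Touching. Unload a little, release, rise.

Emit:
arm_command(
  commands=[
    [-0.3,0,-0.0005,0,0,0,0],
    [-0.3,0,0,0,0,0,0],
    [0.2,0,0,0,0,0,0],
    [0.3,0,0,0,0,0,0],
    [0.4,0,0,0,0,0,0],
    [0.4,0,0,0,0,0,0],
    [0.4,0,-0.01,0,0,0,0],
    [0.4,0,-0.02,0,0,0,0],
    [0.4,0,-0.03,0,0,0,0],
    [0.4,0,-0.04,0,0,0,0],
    [0.4,0,-0.04,0,0,0,0],
    [0.4,0,-0.04,0,0,0,0],
    [0,0,-0.03,0,0,0,0],
    [-1,0,0,0,0,0,0],
  ],
)

```text
time: 32.8
position: [0.5558, -0.2172, 0.2475]
ee_rot: [-1.561, 0.234, -0.247]
contact_force: [0.5, -0.7, -0.6]
opening: 0.37
```

Run:
```python
from go import *
import cv2
s=r.read_state(); print(s['time'],s["position"],s["contact_force"],s["opening"])
k=r.capture("side");cv2.imwrite("pics/s14.png",k["img"][:,:,::-1])
t=r.capture("top");cv2.imwrite("pics/t14.png",t["img"][:,:,::-1])
for c,n in((k,"side"),(t,"top")):
    for d in r.regions_of(c,"pot_a"): print(n,round(d["p"],2),np.round(d["rect"]))
    for d in r.regions_of(c,"ack"): print(n,"ack",round(d["p"],2),np.round(d["rect"],1))
for xy in((0,.025),(0,.1)): print(proj(k,w(TOTE,(*xy,.065))),proj(t,w(TOTE,(*xy,.065))))
```

```text
32.8 [ 0.55582508 -0.21723656  0.24747794] [ 0.53669821 -0.69567242 -0.5871252 ] 0.36956750891756346
side 0.82 [343. 205. 364. 229.]
side 0.64 [367. 198. 387. 222.]
side ack 0.74 [265.6 179.8 287.8 221.4]
side ack 0.58 [274.2 246.  280.3 253.3]
side ack 0.56 [364.3 260.3 383.8 297.3]
side ack 0.2 [189.5 279.2 215.  299.7]
top 0.77 [370. 205. 396. 229.]
top 0.55 [263. 250. 288. 278.]
[[372.22111996 201.8145551 ]] [[419.51866872 224.54744966]]
[[350.90980664 208.994681  ]] [[387.01666164 214.16557636]]
```

View pics/s14.png

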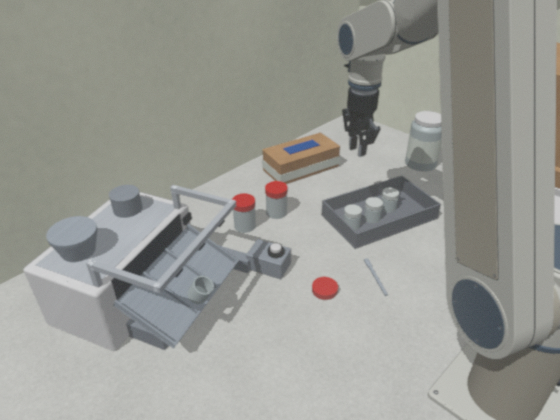

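View pics/t14.png

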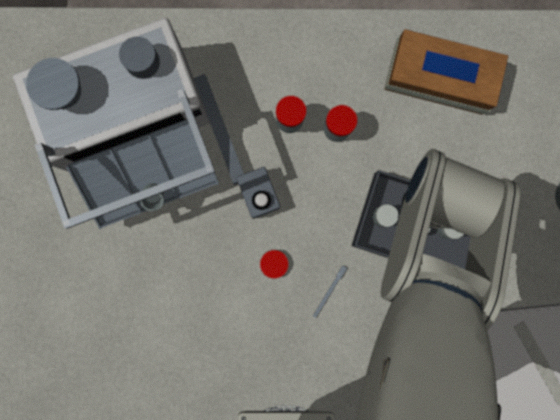

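Emit:
arm_command(
  commands=[
    [-1,-0.0062,0,0.0301,0,0,0],
    [-1,-0.0062,0,0.0301,0,0,0],
    [-1,-0.0062,0,0.0301,0,0,0],
    [-1,-0.0062,0,0.0301,0,0,0],
    [-1,-0.0062,0,0.0301,0,0,0],
    [-1,-0.0062,0,0.0301,0,0,0],
    [-1,-0.0062,0,0.0301,0,0,0],
    [-1,-0.0062,0,0.0301,0,0,0],
    [-1,-0.0062,0,0.0301,0,0,0],
    [-1,0,0.03,0,0,0,0],
    [-1,0,0.03,0,0,0,0],
    [-1,0,0.02,0,0,0,0],
    [-1,0,0,0,0,0,0],
    [-1,0,0,0,0,0,0],
    [-1,0,0,0,0,0,0],
  ],
)

```text
time: 34.6
position: [0.5824, 0.0587, 0.1621]
ee_rot: [-1.559, 0.24, -0.241]
contact_force: [0.3, 0.1, 0.0]
opening: -0.001
```

Run:
```python
from go import *
import cv2
s=r.read_state(); print(s['time'],s["position"],s["contact_force"],s["opening"])
Rt=tote((0,0),0)[1]; delta(s,np.array([.5845,.0575,.085]),Rt)
k=r.capture("wrist"); im=np.ascontiguousarray(k["img"][:,:,::-1])
u=projf(k,[[.5845,.0575,.078]])[0]; print(u); cv2.circle(im,tuple(np.int32(u)),3,(0,0,255),1)
u=projf(k,[s["position"]])[0]; cv2.circle(im,tuple(np.int32(u)),3,(0,255,0),1); cv2.imwrite("pics/w15.png",im)
```

```text
34.6 [0.58242058 0.05870939 0.16212544] [0.32855802 0.12494439 0.0493517 ] -0.0006898103107153507
shift tool mm [ 2.3 77.1 -0.4] | world mm [  2.1  -1.2 -77.1] | rot deg [0.07 0.   0.04] target [0.5845 0.0575 0.085 ]
[277.8603089  215.44577896]
```

View pics/w15.png

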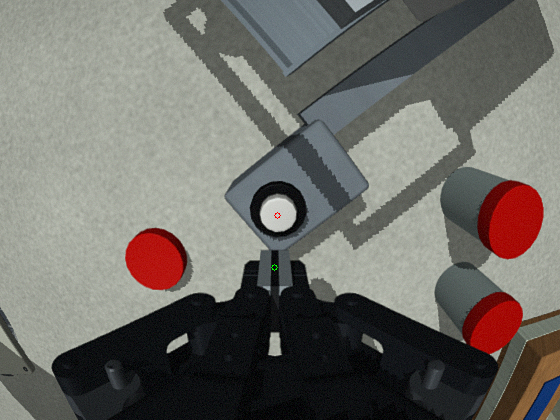

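Emit:
arm_command(
  commands=[
    [-1,0.0023,0.025,0,0,0,0],
    [-1,0,0.025,0,0,0,0],
    [-1,0,0.02,0,0,0,0],
    [-1,0,0.006,0,0,0,0],
    [-1,0,0,0,0,0,0],
    [-1,0,0,0,0,0,0],
  ],
)

```text
time: 35.25
position: [0.5847, 0.058, 0.0865]
ee_rot: [-1.559, 0.24, -0.241]
contact_force: [0.3, 0.4, -0.3]
opening: -0.003
```

Emit:
arm_command(
  commands=[
    [-1,0,0.002,0,0,0,0],
    [-1,0,0.002,0,0,0,0],
    [-1,0,0,0,0,0,0],
  ],
)

```text
time: 35.55
position: [0.5838, 0.0579, 0.0815]
ee_rot: [-1.559, 0.241, -0.24]
contact_force: [0.0, -0.1, -0.4]
opening: 0.003
```

Emit:
arm_command(
  commands=[
    [-1,0,0.002,0,0,0,0],
    [-1,0,0.001,0,0,0,0],
    [-1,0,0,0,0,0,0],
  ],
)

```text
time: 35.85
position: [0.5836, 0.0579, 0.078]
ee_rot: [-1.559, 0.241, -0.239]
contact_force: [-0.3, 0.0, 1.5]
opening: 0.001
```

Emit:
arm_command(
  commands=[
    [-1,0,0.002,0,0,0,0],
    [-1,0,0.001,0,0,0,0],
    [-1,0,0,0,0,0,0],
  ],
)

```text
time: 36.15
position: [0.5839, 0.0579, 0.0752]
ee_rot: [-1.559, 0.241, -0.24]
contact_force: [-0.8, 1.2, 1.8]
opening: -0.003
```

Emit:
arm_command(
  commands=[
    [-1,0,0.002,0,0,0,0],
    [-1,0,0,0,0,0,0],
  ],
)

```text
time: 36.35
position: [0.5839, 0.0579, 0.0732]
ee_rot: [-1.559, 0.241, -0.24]
contact_force: [-0.9, 0.7, 3.9]
opening: -0.001
```

Emit:
arm_command(
  commands=[
    [-1,0,0.001,0,0,0,0],
    [-1,0,0,0,0,0,0],
  ],
)

```text
time: 36.55
position: [0.5839, 0.058, 0.0722]
ee_rot: [-1.559, 0.241, -0.24]
contact_force: [-1.1, -0.3, 4.5]
opening: -0.001
```

Emit:
arm_command(
  commands=[
    [-1,0,0.001,0,0,0,0],
    [-1,0,0,0,0,0,0],
  ],
)

```text
time: 36.75
position: [0.5839, 0.0579, 0.0713]
ee_rot: [-1.559, 0.241, -0.24]
contact_force: [-0.1, 0.8, 4.4]
opening: 0.004
```

Emit:
arm_command(
  commands=[
    [-1,0,0.001,0,0,0,0],
    [-1,0,0,0,0,0,0],
  ],
)

```text
time: 36.95
position: [0.5839, 0.0579, 0.071]
ee_rot: [-1.559, 0.241, -0.24]
contact_force: [-1.9, 0.3, 10.1]
opening: 0.0
```

Emit:
arm_command(
  commands=[
    [-1,0,0.0006,0,0,0,0],
    [-1,0,0,0,0,0,0],
    [-1,0,0,0,0,0,0],
  ],
)

```text
time: 37.25
position: [0.584, 0.0579, 0.0709]
ee_rot: [-1.559, 0.241, -0.24]
contact_force: [-3.2, 0.4, 15.9]
opening: 0.002
```

Emit:
arm_command(
  commands=[
    [-1,0,-0.005,0,0,0,0],
    [-1,0,-0.01,0,0,0,0],
    [-1,0,-0.03,0,0,0,0],
    [-1,0,-0.04,0,0,0,0],
    [-1,0,-0.04,0,0,0,0],
    [-1,0,-0.04,0,0,0,0],
    [-1,-0.04,0,0,0,0,0],
    [-1,-0.04,0,0,0,0,0],
    [-1,-0.04,0,0,0,0,0],
    [-1,0,0,0,0,0,0],
    [-1,0,0,0,0,0,0],
    [-1,0,0,0,0,0,0],
  ],
)

```text
time: 38.45
position: [0.4705, 0.0943, 0.235]
ee_rot: [-1.559, 0.24, -0.24]
contact_force: [0.0, -0.2, 0.4]
opening: -0.001
```

Run:
```python
from go import *
import cv2
s=r.read_state(); print(s['time'],s["position"],s["contact_force"])
for n in("side","top"):
    k=r.capture(n);cv2.imwrite(f"pics/{n}16.png",k["img"][:,:,::-1])
    for d in r.regions_of(k,"packed_pot")+r.regions_of(k,"open_pot")[:1]: print(n,round(d["p"],2),np.round(d["rect"]))
```

```text
38.45 [0.4704516  0.09428869 0.23500806] [ 2.74024399e-04 -2.30331123e-01  3.75834893e-01]
side 0.53 [383. 190. 401. 217.]
side 0.32 [271. 242. 281. 253.]
side 0.58 [188. 276. 216. 302.]
top 0.9 [438. 216. 464. 238.]
top 0.85 [140. 184. 162. 209.]
```

View pics/side16.png

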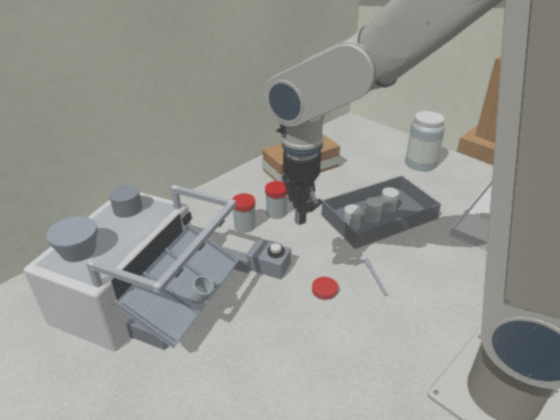

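View pics/top16.png

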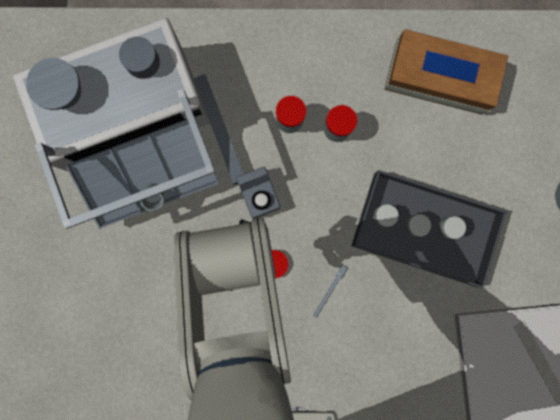

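The final pictures show three upright pots in the tote at top-view pixels (387,215), (420,225) and (455,228). The packed pot hasn't moved, the open pot is still in its lane at (151,197), and the jars, red cap and forceps are where they were. I'm handing the job in.

Run:
```python
from plant import r
print(r.close_job()); print(r.read_state()["time"])
```

```text
the job is handed in; nothing more can be done
None
the job is handed in; nothing more can be done
```

Both capped pots are in the grey tote, standing upright in a row with the packed pot. After that I pressed the tray-emptied button fully down, then handed the job in at about 38.6 s of the 72 s allowed.

- **Placing:** I lowered each pot until it touched the tote floor. The first met about 14 N, which I eased to 5 N before releasing. The second met about 7 N, and I backed off half a millimetre before releasing.
- **Button:** the resistance stayed around 4–5 N over roughly 6–7 mm of travel. It then rose to 16 N with no further movement, so the button had bottomed out. There was no direct reading of its travel.
- **Last pictures:** from the side and top, all three pots in the tote are upright. The packed pot has not visibly moved, the uncapped pot is still in the middle lane, and the jars, loose cap and forceps are where they were. The arm was clear of everything.

**What went wrong along the way:**
- **Tilt:** my first 36° tilt for the tray brought the fifth joint to its lower limit (0.110 against 0.11 rad). The arm stopped there, and I switched to 28°, the pots' own tilt.
- **Lane positions:** the wrist camera showed the capped pots 6–7 mm off their lane centres, so I corrected for that before gripping.
- **Detector errors:** a few low-confidence detections were wrong, such as a jar reported as the button, and I disregarded them.

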